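Cull the misshapen shortbread and box the good ones

ROBOT

A 6-joint arm with a two-finger parallel gripper is mounted at the origin on the work surface. World frame = base frame: x ahead of the robot, y to its left, z up, the work surface at z = 0. Lengths are in m, angles in rad, forces in N, time in s.
With the tool pointing down it reaches from about 0.25 to 0.725 m from the base axis. Payload 4 kg.
Tool frame: the origin (TCP) lies between the finger pads; the fingertips stand 14 mm ahead of it and the grasp point (between the pads) lies 5 mm behind it (manip.tips_ahead is the distance from the TCP to the fingertips, in m); z points along the fingers, y is the line along which they close (so a half turn about z gives the same grasp; the last joint's range is limited). The gripper opens to 85 mm and grips with 20 to 120 N. Pads are 22 mm wide; open, the fingers measure 114 mm over their backs; the gripper's body (76 mm by 85 mm) begins 54 mm behind the grasp point. The pads swing forward as they close: fully open they stand 13 mm farther back than shut.
Start: joints at [-1.207, 0.241, 0.005, 1.335, 0, 1.571], TCP at [0.178, -0.467, 0.222] pointing down, gripper open.
Joint ranges: [-2.72, 2.72], [-1.05, 1.87], [-1.09, 1.28], [-1.99, 2.15], [-1.42, 1.44], [-3.14, 3.14]. Speed limits (rad/s): [2.79, 2.79, 3.14, 3.14, 3.14, 3.14].

INTERFACE

Orientations are given as a unit quaternion [w, x, y, z].
In Python, from workcell import manip, grab_frame gives the robot as it stands.
- The arm moves only by the tool jog_arm, never from a script. Its argument "commands" is a list of rows, each an object of numbers: "tx", "ty", "tz": the shift along the world's x, y, z in units of 0.15 m (1.0 is 0.15 m); "rx", "ry", "rz": the turn, a rotation vector about the world's x, y, z in units of 360 degrees (1.0 is 360 degrees); "grip": the opening, from 0 (shut) to 1 (fully open). A call has 1 to 20 rows; each row is the pose to reach, as a shift and turn from the pose commanded when the call began, turning the shorter way round; what a row does not reach only later rows make up. A row lasts 1/10 s, in which the tool goes at most 50 mm and 8.59 degrees, less where a joint would pass 70% of its speed; a pose out of reach is approached as far as the arm can. A call with a number of a shift or a turn outside -1 to 1 is refused whole. A call with a gripper value outside its range is refused whole. The fingers move at their own pace and stop on an object; "squeeze" is the grip in N (left out, the last holds). Time passes only in rows, so rows that repeat a pose let the fingers close. It gives the time, the measured TCP pose, the force, the opening and the grip force at its end, in the units of the state.
- manip.get_obs(): the state, without advancing time (a new reading comes with each control period).
- grab_frame(name): name is "scene" or "top" or "wrist"; returns a dict with "frame" (420x560x3 uint8, red, green, blue), "K" (3x3 intrinsics, pixels), "extrinsics" (4x4, takes a point from world to camera coordinates); the wrist camera has in their place "hand_eye" (4x4, takes a point from camera to tool coordinates, whose origin is the TCP and whose axes are the flange's). Camera axes: x right, y down, z forward; pixel columns grow to the right and rows downward; lengths in m; the calibration is good to about 2 mm. The wrist camera is an equidistant fisheye: a pixel r from the principal point sees the ray r / f radians off the axis. A picture is of the moment at which its call begins: read the wrist's pose just before it. There is no depth.
- manip.sign_off(): hands the job in; it is judged then, once.
The state is a dict: "t": time; "q": joint angles; "qd": joint speeds; "effort": joint torques, N m; "tool_pos": TCP position; "ee_rot": TCP orientation; "contact_force": force on the tool from outside, world axes, zero at the start; "torque": the same for the moment, N m; "finger_gap": opening from 0.0 (shut) to 1.0 (fully open); "grip_force": force on a finger pad.
Only numpy, scipy, OpenCV 4.12 (cv2) and the standard library are available. Lean on these libraries where they do the work, as an engineer would, in place of code of your own. Each camera call takes 0.05 s, during which the arm holds its last target. There are 200 camera calls.

TASK

Take the teal lid off the clear container and lay it flat on the bare counter, out of the way. Sort the shortbread fingers on the oak board: every whole, straight, full-length finger goes into the clear container, every odd one (too short, chipped or bent) goes into the dark steel tray. Then put the teal lid back squarely so that it covers the container, and leave the other things on the counter undisturbed.

Things in the scene. Friction and masses are not known exactly. Their poses are not given: they have to be found in the camera images.
- board: Round oak board, 330 mm across, 12 mm thick, lying on the counter. Origin: centre of its underside. Fixed. The shortbread lies on it in two rows of up to three, about 115 mm and 85 mm apart.
- container: Clear plastic container with white rim and teal snap latches (latches are part of it and need no working), open at the top under the lid: outside 130 x 150 mm, 60 mm high. Walls and floor 4 mm thick. Origin: centre of the underside, z up, x along the 130 mm side. Fixed, never moves; it stands left or right of the board, from start to start.
- tray: Dark steel tray for the odd pieces, open at the top: outside 130 x 150 mm, 30 mm high. Walls and floor 4 mm thick. Origin: centre of the underside, z up, x along the 130 mm side. Fixed, never moves; it stands left or right of the board, from start to start.
- lid: Teal silicone lid, stiff and loose: a flat plate 146 x 166 mm, 8 mm thick, with an upright grip bar in the middle on top, 60 mm long (along the lid's x), 20 mm wide (y), its top 40 mm above the plate's underside. 0.2 kg. Origin: centre of the underside, z up. It has no lip: it simply rests on the container's rim, its long side along the container's long side (either way round).
- finger_a: Good piece: whole, straight shortbread finger 90 mm long. Underside centre of the piece is the origin, x along the length, z up; 24 mm wide (y), 18 mm thick, about 30 g, rigid. On the board at the start (may be absent). 
- finger_b: Good piece: whole, straight shortbread finger 90 mm long. Underside centre of the piece is the origin, x along the length, z up; 24 mm wide (y), 18 mm thick, about 30 g, rigid. On the board at the start (may be absent). 
- finger_c: Good piece: whole, straight shortbread finger 90 mm long. Underside centre of the piece is the origin, x along the length, z up; 24 mm wide (y), 18 mm thick, about 30 g, rigid. On the board at the start (may be absent). 
- finger_short: Odd piece: broken-off shortbread finger only 60 mm long. Underside centre of the piece is the origin, x along the length, z up; 24 mm wide (y), 18 mm thick, about 30 g, rigid. On the board at the start (may be absent). 
- finger_chipped: Odd piece: 90 mm long finger with a chip out of one end: full width from x = -25 to 25 mm, and from 25 to 65 mm only an 11 mm wide strip along its -y side. Underside centre of the full-width part is the origin, x along the length, z up; 24 mm wide (y), 18 mm thick, about 30 g, rigid. On the board at the start (may be absent). 
- finger_bent: Odd piece: finger bent in its plane: a straight leg from x = -30 to 30 mm and a second leg 46 mm long, as wide, that turns off from (26, 0) mm by 50 degrees towards +y. Underside centre of the first leg is the origin, x along the length, z up; 24 mm wide (y), 18 mm thick, about 30 g, rigid. On the board at the start (may be absent). 
- probe_stand: Bystander: stainless infrared probe stand, round foot 90 mm across, 178 mm high. Origin: centre of the foot's underside.
- salt_cellar: Bystander: round brushed-metal salt cellar, 84 mm across, 61 mm high. Origin: centre of the underside.
- sugar_jar: Bystander: glass jar, 70 mm across, 100 mm high. Origin: centre of the underside.
Mind the look-alikes: they are no part of the job. Leave any blue, green or pink look-alike of the finger_c alone.

How it is judged:
By the outcome, as a careful person would: the job done as asked, in the order asked, and still so for the second after the job is handed in, with the robot touching nothing.
Of finger_a, finger_b, finger_c, finger_short, finger_chipped, finger_bent only 4 to 6 are there at a start; the rules pass over those that are not, and their reading is None.
At some moment in a run one of finger_a, finger_b, finger_c, finger_short, finger_chipped, finger_bent, lid may be knocked a few centimetres aside while the robot is not near it.
Once in a run the grip may slacken for a moment while it holds something.
It also fails if it takes over 210 s, if anything falls off the work surface, if the arm or the gripper's body presses on something with over 40 N, if the wrist force passes 120 N, or if a joint passes its speed limit or range.

## Working session

There is one attempt and no reset: what is moved stays moved. The work goes in short steps, Python scripts to look and compute and a tool call to move; the robot and the scene stay as the last step left them, time stands still between calls to the robot, and variables do not carry over. Pictures are saved under pics/ and viewed, at most 14 in all, crops included, and the job is handed in when it is done.

Besides the shell and the picture viewer there is one more tool, called after "Request:" as name([rows], argument=value, ...), one row to a line, values as JSON. jog_arm: Moves the arm, as the interface text tells. Its arguments: {"type":"object","properties":{"commands":{"type":"array"},"squeeze":{"type":"number"}},"required":["commands"]}

```bash
ls; mkdir -p pics
cat > h.py <<'E'
import numpy as np, cv2, json
from workcell import manip, grab_frame
def snap(name,fn):
    o=manip.get_obs(); d=grab_frame(name)
    cv2.imwrite('pics/'+fn+'.png',d['frame'][:,:,::-1])
    np.savez('pics/'+fn+'.npz',**{k:np.array(v) for k,v in d.items()},pos=o['tool_pos'],rot=o['ee_rot'])
    return d
def px2w(fn,uv,z):
    d=np.load('pics/'+fn+'.npz');K=d['K'];E=d['extrinsics']
    uv=np.atleast_2d(np.array(uv,float));R=E[:3,:3];t=E[:3,3]
    r=np.c_[uv,np.ones(len(uv))]@np.linalg.inv(K).T@R;c=-R.T@t
    return c+r*((z-c[2])/r[:,2])[:,None]
def w2px(fn,P):
    d=np.load('pics/'+fn+'.npz');P=np.atleast_2d(P);c=P@d['extrinsics'][:3,:3].T+d['extrinsics'][:3,3]
    p=c@d['K'].T;return p[:,:2]/p[:,2:]
E
python3 - <<'E'
from h import *
for n in('top','scene'): d=snap(n,n+'0'); print(n,d['K'].tolist(),d['extrinsics'].round(3).tolist())
a=cv2.imread('pics/top0.png');b=cv2.imread('pics/scene0.png')
print(manip.get_obs())
E
```

```text
pics
top [[479.83686488393744, 0.0, 276.84343648887335], [0.0, 479.83686488393744, 206.5834054222802], [0.0, 0.0, 1.0]] [[0.017, -1.0, -0.006, -0.022], [-0.997, -0.016, -0.069, 0.528], [0.069, 0.007, -0.998, 1.28], [0.0, 0.0, 0.0, 1.0]]
scene [[535.0371994127412, 0.0, 277.4240721321165], [0.0, 535.0371994127412, 197.86286485043797], [0.0, 0.0, 1.0]] [[0.011, 1.0, 0.018, 0.003], [0.573, 0.008, -0.82, -0.239], [-0.82, 0.019, -0.573, 1.796], [0.0, 0.0, 0.0, 1.0]]
{'t': 0.1, 'q': array([-1.20695466e+00,  2.41316907e-01,  3.86498102e-03,  1.33520736e+00,
       -7.96489288e-06,  1.57077816e+00]), 'qd': array([ 0.00044951, -0.00293117,  0.00160276, -0.00055111,  0.00033272,
        0.0005646 ]), 'effort': array([ 1.83252946e-04, -3.73137653e+01,  2.53010201e+01,  1.08399085e-02,
       -6.71477073e-05, -1.07569599e-05]), 'tool_pos': array([ 0.17772389, -0.46672481,  0.22141466]), 'ee_rot': array([-9.15390615e-04,  9.83495921e-01,  1.80927900e-01, -1.72431033e-04]), 'contact_force': array([-0.12153681,  0.71458241, -0.13382142]), 'torque': array([ 0.00041514, -0.03102011, -0.01573105]), 'grip_force': 0.0, 'finger_gap': 0.9984146046413017}
```

View pics/top0.png

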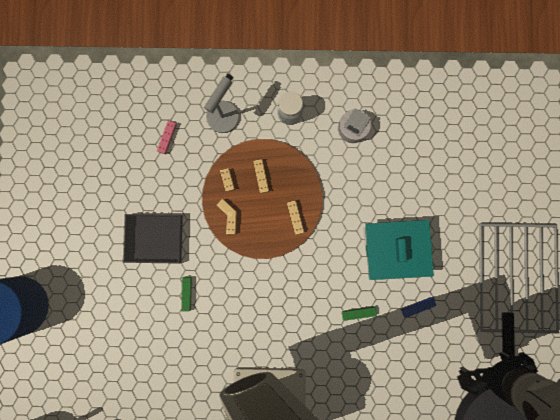

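View pics/scene0.png

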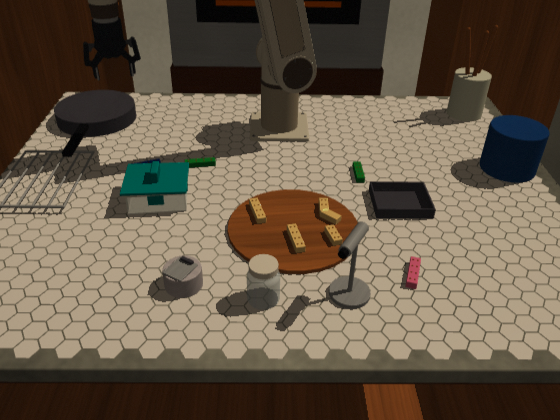

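The top view shows four cream pieces on the board: a short one at (228,180), a bent one at (230,215), and two that look full-length at (261,176) and (296,217). The lid is at (400,249) and the tray at (154,238). Things that could be mistaken for a finger are the green bars at (187,293) and (360,314), the blue bar at (418,307) and the pink bar at (167,137); I'll leave those alone. Next is a close crop to check the two long pieces for chips, plus measurements.

```bash
cat >> h.py <<'E'
def pieces(fn,z=0.030,box=None):
    im=cv2.imread('pics/'+fn+'.png');hsv=cv2.cvtColor(im,cv2.COLOR_BGR2HSV)
    m=cv2.inRange(hsv,(14,70,130),(32,255,255))
    n,l,s,c=cv2.connectedComponentsWithStats(m)
    out=[]
    for i in range(1,n):
        if s[i,4]<60: continue
        cn=max(cv2.findContours((l==i).astype('u1'),0,2)[0],key=len).reshape(-1,2)
        W=px2w(fn,cn,z)[:,:2]*1000
        (cx,cy),(w,h),a=cv2.minAreaRect(W.astype('f4'))
        if w<h: w,h,a=h,w,a+90
        out.append((c[i].round(0),s[i,4],(cx,cy),(w,h),(a+90)%180-90))
    return out
def blob(fn,lo,hi,z,box):
    im=cv2.imread('pics/'+fn+'.png');hsv=cv2.cvtColor(im,cv2.COLOR_BGR2HSV)
    m=cv2.inRange(hsv,lo,hi);k=np.zeros_like(m);x0,y0,x1,y1=box;k[y0:y1,x0:x1]=1
    cn=max(cv2.findContours(m*k,0,2)[0],key=cv2.contourArea).reshape(-1,2)
    W=px2w(fn,cn,z)[:,:2]*1000
    return cv2.minAreaRect(W.astype('f4')),cn.min(0),cn.max(0)
E
python3 - <<'E'
from h import *
for p in pieces('top0'): print([np.round(np.array(v,float),1).tolist() for v in p])
print('lid',blob('top0',(80,120,40),(98,255,255),.068,(340,200,450,300)))
print('tray floor/all',blob('top0',(0,0,0),(180,255,75),.030,(110,200,187,275)))
print(px2w('top0',[[187,293],[360,314],[418,307],[167,137]],.0).round(3))
a=cv2.imread('pics/top0.png')[135:262,200:326];b=cv2.imread('pics/top0.png')[200:300,340:460]
a=cv2.resize(a,(400,400),interpolation=3);b=cv2.resize(b,(390,400),interpolation=3)
cv2.imwrite('pics/crop1.png',np.hstack([a,b]))
E
```

```text
[[260.0, 176.0], 304.0, [610.0, 33.0], [89.0, 24.9], 12.9]
[[226.0, 179.0], 206.0, [599.0, 123.9], [59.9, 25.7], 18.4]
[[228.0, 216.0], 359.0, [500.5, 117.1], [97.8, 42.8], 20.4]
[[295.0, 217.0], 317.0, [499.7, -61.6], [88.9, 25.3], 15.0]
lid (((418.8798828125, -329.913330078125), (144.09434509277344, 166.07400512695312), 4.3207106590271), array([366, 220], dtype=int32), array([432, 279], dtype=int32))
tray floor/all (((439.15570068359375, 312.0555725097656), (130.71859741210938, 167.199462890625), 0.9462623000144958), array([123, 213], dtype=int32), array([186, 262], dtype=int32))
[[ 0.29   0.227  0.   ]
 [ 0.242 -0.242  0.   ]
 [ 0.264 -0.398  0.   ]
 [ 0.718  0.295  0.   ]]
```

View pics/crop1.png

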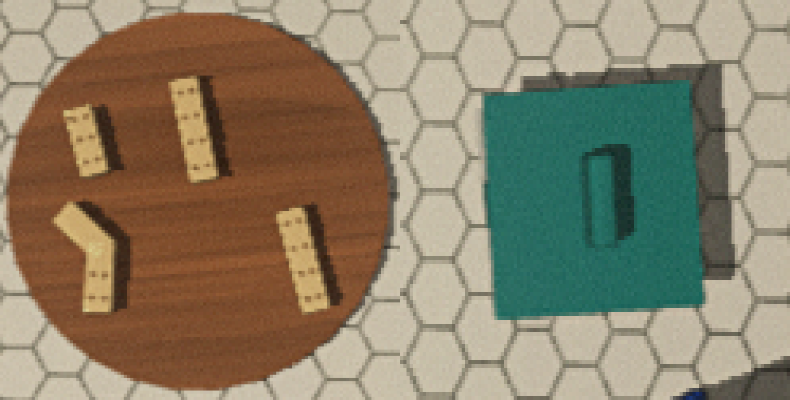

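The crop confirms two straight, full-length fingers (90x24), one short piece (60 mm) and one bent piece. Nothing is chipped. The lid centre is (0.419, -0.330), with its bar lying about 4° off world x. I'll move above the lid.

Request:
jog_arm([
  {"tx":1.0,"ty":0.9,"tz":-0.2,"rz":-0.046,"grip":1},
  {"tx":1.0,"ty":0.9,"tz":-0.2,"rz":-0.046,"grip":1},
  {"tx":1.0,"ty":0.9,"tz":-0.2,"rz":-0.046,"grip":1},
  {"tx":1.0,"ty":0.9,"tz":-0.2,"rz":-0.046,"grip":1},
  {"tx":1.0,"ty":0.9,"tz":-0.2,"rz":-0.046,"grip":1},
  {"tx":1.0,"ty":0.9,"tz":-0.2,"rz":-0.046,"grip":1},
  {"tx":1.0,"ty":0.9,"tz":-0.2,"rz":-0.046,"grip":1},
])

```text
schema error: expected keys tx, ty, tz, rx, ry, rz, grip
```

```bash
cat >> h.py <<'E'
from scipy.spatial.transform import Rotation as Ro
def st():
    o=manip.get_obs();w,x,y,z=o['ee_rot'];X=Ro.from_quat([x,y,z,w]).as_matrix()[:,0]
    return o['t'],(o['tool_pos']*1000).round(1),np.degrees(np.arctan2(X[1],X[0])).round(2),o['contact_force'].round(1),round(o['finger_gap'],3),round(o['grip_force'],1)
def to(x,y,z,a=None):
    t,p,yaw,*_=st()
    d=(np.array([x,y,z])-p)/150
    dr=0 if a is None else ((a-yaw+90)%180-90)/360
    print(st(),'\n  shift',d.round(3),'rz',round(dr,4))
E
python3 -c "
from h import *
print(manip.tips_ahead);to(419,-330,87,4.3)"
```

```text
0.014
(0.1, array([ 177.7, -466.7,  221.4]), np.float64(20.85), array([-0.1,  0.7, -0.1]), 0.998, 0.0) 
  shift [ 1.609  0.911 -0.896] rz -0.046
```

Request:
jog_arm([
  {"tx":1.0,"ty":0.91,"tz":-0.2,"rx":0,"ry":0,"rz":-0.046,"grip":1},
  {"tx":1.0,"ty":0.91,"tz":-0.2,"rx":0,"ry":0,"rz":-0.046,"grip":1},
  {"tx":1.0,"ty":0.91,"tz":-0.2,"rx":0,"ry":0,"rz":-0.046,"grip":1},
  {"tx":1.0,"ty":0.91,"tz":-0.2,"rx":0,"ry":0,"rz":-0.046,"grip":1},
  {"tx":1.0,"ty":0.91,"tz":-0.2,"rx":0,"ry":0,"rz":-0.046,"grip":1},
  {"tx":1.0,"ty":0.91,"tz":-0.2,"rx":0,"ry":0,"rz":-0.046,"grip":1},
  {"tx":1.0,"ty":0.91,"tz":-0.2,"rx":0,"ry":0,"rz":-0.046,"grip":1},
])

```text
t: 0.8
tool_pos: [0.3278, -0.3306, 0.1919]
ee_rot: [-0.0, 0.999, 0.038, -0.0]
contact_force: [-0.6, 0.0, 0.1]
finger_gap: 0.998
grip_force: 0.0
```

```bash
python3 -c "
from h import *
to(419,-330,87,4.3);snap('top','top1');print('lid',blob('top1',(80,120,40),(98,255,255),.068,(340,200,450,300)))"
```

```text
(0.8, array([ 327.8, -330.6,  191.9]), np.float64(4.34), array([-0.6,  0. ,  0.1]), 0.998, 0.0) 
  shift [ 0.608  0.004 -0.699] rz -0.0001
lid (((418.8798828125, -329.913330078125), (144.09434509277344, 166.07400512695312), 4.3207106590271), array([366, 220], dtype=int32), array([432, 279], dtype=int32))
```

Request:
jog_arm([
  {"tx":0.61,"ty":0,"tz":-0.3,"rx":0,"ry":0,"rz":0,"grip":1},
  {"tx":0.61,"ty":0,"tz":-0.3,"rx":0,"ry":0,"rz":0,"grip":1},
  {"tx":0.61,"ty":0,"tz":-0.3,"rx":0,"ry":0,"rz":0,"grip":1},
  {"tx":0.61,"ty":0,"tz":-0.5,"rx":0,"ry":0,"rz":0,"grip":1},
  {"tx":0.61,"ty":0,"tz":-0.7,"rx":0,"ry":0,"rz":0,"grip":1},
  {"tx":0.61,"ty":0,"tz":-0.7,"rx":0,"ry":0,"rz":0,"grip":1},
  {"tx":0.61,"ty":0,"tz":-0.7,"rx":0,"ry":0,"rz":0,"grip":0},
  {"tx":0.61,"ty":0,"tz":-0.7,"rx":0,"ry":0,"rz":0,"grip":0},
  {"tx":0.61,"ty":0,"tz":-0.7,"rx":0,"ry":0,"rz":0,"grip":0},
  {"tx":0.61,"ty":0,"tz":-0.7,"rx":0,"ry":0,"rz":0,"grip":0},
  {"tx":0.61,"ty":0,"tz":-0.7,"rx":0,"ry":0,"rz":0,"grip":0},
  {"tx":0.61,"ty":0,"tz":-0.7,"rx":0,"ry":0,"rz":0,"grip":0},
  {"tx":0.61,"ty":0,"tz":-0.7,"rx":0,"ry":0,"rz":0,"grip":0},
  {"tx":0.61,"ty":0,"tz":-0.7,"rx":0,"ry":0,"rz":0,"grip":0},
], squeeze=70)

```text
t: 2.25
tool_pos: [0.42, -0.3313, 0.0888]
ee_rot: [0.001, 0.999, 0.037, 0.001]
contact_force: [-1.5, 1.9, 5.9]
finger_gap: 0.189
grip_force: 68.4
```

Request:
jog_arm([
  {"tx":0,"ty":0,"tz":0.15,"rx":0,"ry":0,"rz":0,"grip":0},
  {"tx":0,"ty":0,"tz":0.3,"rx":0,"ry":0,"rz":0,"grip":0},
  {"tx":0,"ty":0,"tz":0.45,"rx":0,"ry":0,"rz":0,"grip":0},
  {"tx":0,"ty":0,"tz":0.6,"rx":0,"ry":0,"rz":0,"grip":0},
  {"tx":0,"ty":0.2,"tz":0.6,"rx":0,"ry":0,"rz":0,"grip":0},
  {"tx":-0.1,"ty":0.4,"tz":0.6,"rx":0,"ry":0,"rz":0,"grip":0},
  {"tx":-0.2,"ty":0.6,"tz":0.6,"rx":0,"ry":0,"rz":0,"grip":0},
  {"tx":-0.3,"ty":0.8,"tz":0.6,"rx":0,"ry":0,"rz":0,"grip":0},
  {"tx":-0.4,"ty":1.0,"tz":0.6,"rx":0,"ry":0,"rz":0,"grip":0},
  {"tx":-0.4,"ty":1.0,"tz":0.6,"rx":0,"ry":0,"rz":0,"grip":0},
])

```text
t: 3.25
tool_pos: [0.3565, -0.1774, 0.177]
ee_rot: [-0.001, 0.999, 0.039, -0.001]
contact_force: [0.2, -0.2, -1.8]
finger_gap: 0.187
grip_force: 68.7
```

```bash
python3 -c "
from h import *
to(295,-10,180,0);snap('top','top2')
a=cv2.imread('pics/top2.png')[195:345,100:460];cv2.imwrite('pics/crop2.png',cv2.resize(a,None,fx=2,fy=2,interpolation=3))"
```

```text
(3.25, array([ 356.5, -177.4,  177. ]), np.float64(4.46), array([ 0.2, -0.2, -1.8]), 0.187, 68.7) 
  shift [-0.41   1.116  0.02 ] rz -0.0124
```

View pics/crop2.png

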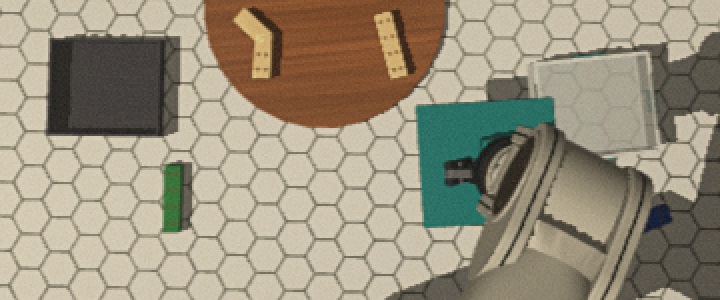

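The lid is in the gripper and the container is open at about crop (595,105). Next I lay the lid down at (0.295, -0.01).

Request:
jog_arm([
  {"tx":-0.2,"ty":0.25,"tz":0,"rx":0,"ry":0,"rz":-0.012,"grip":0},
  {"tx":-0.41,"ty":0.5,"tz":0,"rx":0,"ry":0,"rz":-0.012,"grip":0},
  {"tx":-0.41,"ty":0.75,"tz":0,"rx":0,"ry":0,"rz":-0.012,"grip":0},
  {"tx":-0.41,"ty":1.0,"tz":0,"rx":0,"ry":0,"rz":-0.012,"grip":0},
  {"tx":-0.41,"ty":1.0,"tz":-0.25,"rx":0,"ry":0,"rz":-0.012,"grip":0},
  {"tx":-0.41,"ty":1.0,"tz":-0.5,"rx":0,"ry":0,"rz":-0.012,"grip":0},
  {"tx":-0.41,"ty":1.0,"tz":-0.75,"rx":0,"ry":0,"rz":-0.012,"grip":0},
  {"tx":-0.41,"ty":1.0,"tz":-0.88,"rx":0,"ry":0,"rz":-0.012,"grip":0},
  {"tx":-0.41,"ty":1.0,"tz":-0.88,"rx":0,"ry":0,"rz":-0.012,"grip":0},
  {"tx":-0.41,"ty":1.0,"tz":-0.94,"rx":0,"ry":0,"rz":-0.012,"grip":0},
  {"tx":-0.41,"ty":1.0,"tz":-0.97,"rx":0,"ry":0,"rz":-0.012,"grip":0},
  {"tx":-0.41,"ty":1.0,"tz":-0.97,"rx":0,"ry":0,"rz":-0.012,"grip":0},
])

```text
t: 4.5
tool_pos: [0.2987, -0.031, 0.0322]
ee_rot: [0.0, 1.0, -0.001, 0.0]
contact_force: [0.0, 0.3, -1.9]
finger_gap: 0.187
grip_force: 68.5
```

Request:
jog_arm([
  {"tx":0,"ty":0,"tz":-0.012,"rx":0,"ry":0,"rz":0,"grip":0},
  {"tx":0,"ty":0,"tz":-0.022,"rx":0,"ry":0,"rz":0,"grip":0},
  {"tx":0,"ty":0,"tz":-0.022,"rx":0,"ry":0,"rz":0,"grip":0.3},
  {"tx":0,"ty":0,"tz":-0.022,"rx":0,"ry":0,"rz":0,"grip":0.5},
  {"tx":0,"ty":0,"tz":-0.015,"rx":0,"ry":0,"rz":0,"grip":0.7},
  {"tx":0,"ty":0,"tz":-0.015,"rx":0,"ry":0,"rz":0,"grip":0.8},
  {"tx":0,"ty":0,"tz":0.3,"rx":0,"ry":0,"rz":0,"grip":0.8},
  {"tx":0,"ty":0,"tz":0.6,"rx":0,"ry":0,"rz":0,"grip":0.8},
  {"tx":0.3,"ty":0.1,"tz":0.7,"rx":0,"ry":0,"rz":0.03,"grip":0.8},
  {"tx":0.6,"ty":0.2,"tz":0.7,"rx":0,"ry":0,"rz":0.04,"grip":0.8},
  {"tx":0.9,"ty":0.2,"tz":0.7,"rx":0,"ry":0,"rz":0.04,"grip":0.8},
  {"tx":0.9,"ty":0.2,"tz":0.7,"rx":0,"ry":0,"rz":0.04,"grip":0.8},
])

```text
t: 5.7
tool_pos: [0.4388, -0.0003, 0.1366]
ee_rot: [0.0, 0.992, 0.126, 0.002]
contact_force: [0.3, 0.3, 0.8]
finger_gap: 0.796
grip_force: 0.0
```

```bash
python3 -c "
from h import *
to(499.7,-61.6,26,15);snap('top','top3')
for p in pieces('top3'): print([np.round(np.array(v,float),1).tolist() for v in p])
a=cv2.imread('pics/top3.png')[120:330,100:460];cv2.imwrite('pics/crop3.png',cv2.resize(a,None,fx=2.2,fy=2.2,interpolation=3))"
```

```text
(5.7, array([ 4.388e+02, -3.000e-01,  1.366e+02]), np.float64(14.43), array([0.3, 0.3, 0.8]), 0.796, 0.0) 
  shift [ 0.406 -0.409 -0.737] rz 0.0016
[[260.0, 176.0], 314.0, [610.3, 32.9], [89.5, 25.4], 12.7]
[[226.0, 179.0], 209.0, [599.0, 123.9], [60.3, 25.7], 18.4]
[[228.0, 216.0], 377.0, [496.9, 116.0], [107.2, 43.4], 21.0]
[[294.0, 211.0], 186.0, [510.0, -58.6], [67.9, 25.6], 16.0]
```

View pics/crop3.png

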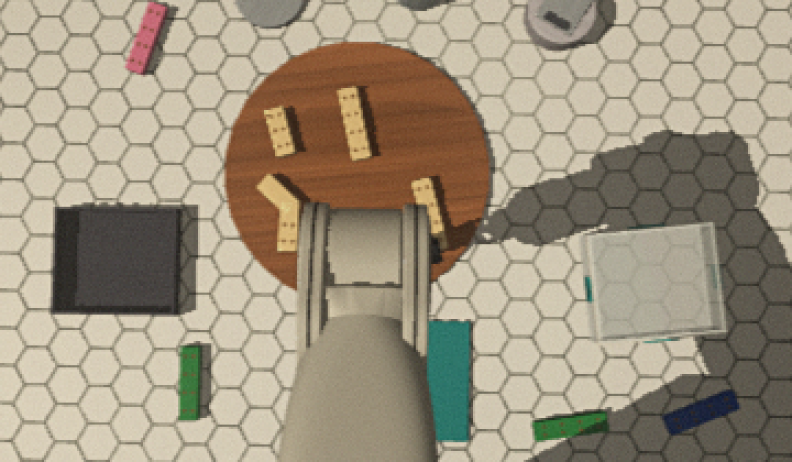

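The lid lies flat beside the robot base. The container rim corners are at about crop (583,238), (714,223), (725,331) and (597,341), and the fingers have not moved. I'll pick the right-hand finger while measuring the bins.

Request:
jog_arm([
  {"tx":0.2,"ty":-0.2,"tz":0,"rx":0,"ry":0,"rz":0.001,"grip":0.7},
  {"tx":0.405,"ty":-0.41,"tz":0,"rx":0,"ry":0,"rz":0.001,"grip":0.7},
  {"tx":0.405,"ty":-0.41,"tz":0,"rx":0,"ry":0,"rz":0.001,"grip":0.7},
  {"tx":0.405,"ty":-0.41,"tz":-0.2,"rx":0,"ry":0,"rz":0.001,"grip":0.7},
  {"tx":0.405,"ty":-0.41,"tz":-0.4,"rx":0,"ry":0,"rz":0.001,"grip":0.7},
  {"tx":0.405,"ty":-0.41,"tz":-0.6,"rx":0,"ry":0,"rz":0.001,"grip":0.7},
  {"tx":0.405,"ty":-0.41,"tz":-0.7,"rx":0,"ry":0,"rz":0.001,"grip":0.7},
  {"tx":0.405,"ty":-0.41,"tz":-0.73,"rx":0,"ry":0,"rz":0.001,"grip":0.7},
  {"tx":0.405,"ty":-0.41,"tz":-0.73,"rx":0,"ry":0,"rz":0.001,"grip":0.7},
  {"tx":0.405,"ty":-0.41,"tz":-0.73,"rx":0,"ry":0,"rz":0.001,"grip":0},
  {"tx":0.405,"ty":-0.41,"tz":-0.73,"rx":0,"ry":0,"rz":0.001,"grip":0},
  {"tx":0.405,"ty":-0.41,"tz":-0.73,"rx":0,"ry":0,"rz":0.001,"grip":0},
  {"tx":0.405,"ty":-0.41,"tz":-0.73,"rx":0,"ry":0,"rz":0.001,"grip":0},
  {"tx":0.405,"ty":-0.41,"tz":-0.73,"rx":0,"ry":0,"rz":0.001,"grip":0},
  {"tx":0.405,"ty":-0.41,"tz":-0.73,"rx":0,"ry":0,"rz":0.001,"grip":0},
], squeeze=50)

```text
t: 7.25
tool_pos: [0.4937, -0.0623, 0.0273]
ee_rot: [0.0, 0.992, 0.128, 0.0]
contact_force: [0.7, -0.5, 0.7]
finger_gap: 0.002
grip_force: 0.0
```

```bash
python3 -c "
from h import *
c=np.array([(583,238),(714,223),(725,331),(597,341)])/2.2+[100,120]
t=np.array([(55,207),(181,206),(181,313),(53,313)])/2.2+[100,120]
for n,p,z in(('cont',c,.06),('tray',t,.03)):
  W=px2w('top3',p,z)[:,:2]*1000;print(n,W.round(1).tolist(),cv2.minAreaRect(W.astype('f4')))
print(st())"
```

```text
cont [[472.4, -243.8], [492.7, -398.8], [365.8, -411.2], [351.5, -260.8]] ((421.6858825683594, -327.2535095214844), (127.5649185180664, 156.27931213378906), 5.55839204788208)
tray [[500.2, 394.1], [504.0, 240.4], [374.4, 236.4], [371.7, 391.6]] ((437.6579284667969, 315.2732238769531), (129.67051696777344, 155.1804962158203), 1.1418684720993042)
(7.25, array([493.7, -62.3,  27.3]), np.float64(14.72), array([ 0.7, -0.5,  0.7]), 0.002, 0.0)
```

The gripper closed on nothing, so the piece may have been knocked aside. I'll lift and look again.

Request:
jog_arm([
  {"tx":0,"ty":0,"tz":0.4,"rx":0,"ry":0,"rz":0,"grip":0.7},
  {"tx":0,"ty":0,"tz":0.8,"rx":0,"ry":0,"rz":0,"grip":0.7},
  {"tx":-0.4,"ty":0,"tz":1.0,"rx":0,"ry":0,"rz":0,"grip":0.7},
  {"tx":-0.8,"ty":0,"tz":1.0,"rx":0,"ry":0,"rz":0,"grip":0.7},
  {"tx":-1,"ty":0,"tz":1.0,"rx":0,"ry":0,"rz":0,"grip":0.7},
  {"tx":-1,"ty":0,"tz":1.0,"rx":0,"ry":0,"rz":0,"grip":0.7},
])

```text
t: 7.85
tool_pos: [0.3388, -0.0618, 0.1774]
ee_rot: [-0.0, 0.992, 0.128, -0.001]
contact_force: [0.7, 0.6, -0.1]
finger_gap: 0.699
grip_force: 0.0
```

```bash
python3 -c "
from h import *
print(st());snap('top','top4')
for p in pieces('top4'): print([np.round(np.array(v,float),1).tolist() for v in p])
a=cv2.imread('pics/top4.png')[120:330,100:460];cv2.imwrite('pics/crop4.png',cv2.resize(a,None,fx=2.2,fy=2.2,interpolation=3))"
```

```text
(7.85, array([338.8, -61.8, 177.4]), np.float64(14.69), array([ 0.7,  0.6, -0.1]), 0.699, 0.0)
[[260.0, 175.0], 312.0, [610.4, 32.8], [89.6, 25.3], 12.9]
[[226.0, 179.0], 211.0, [599.2, 124.6], [61.3, 26.1], 15.3]
[[228.0, 216.0], 363.0, [499.7, 116.8], [99.4, 42.8], 20.4]
[[295.0, 217.0], 321.0, [499.0, -61.6], [90.3, 25.6], 15.4]
```

View pics/crop4.png

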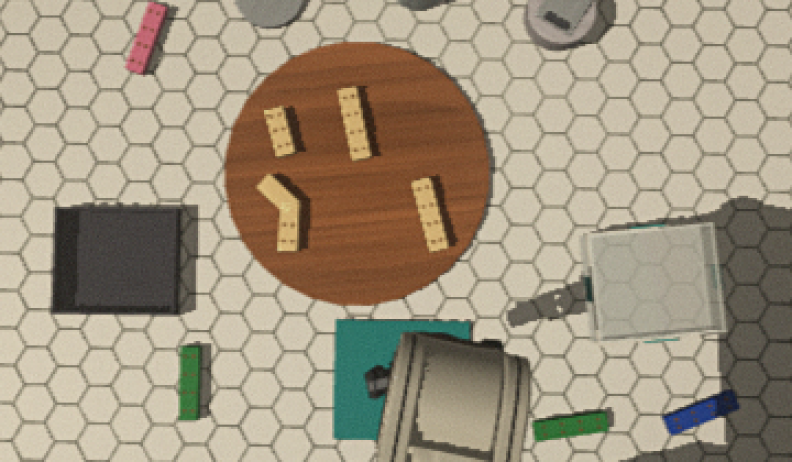

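The finger is untouched at (0.499, -0.062), so the gripper shut without engaging it. I'll approach again without closing and inspect from the wrist and scene cameras.

Request:
jog_arm([
  {"tx":0.3,"ty":0,"tz":0,"rx":0,"ry":0,"rz":0,"grip":0.7},
  {"tx":0.6,"ty":0,"tz":0,"rx":0,"ry":0,"rz":0,"grip":0.7},
  {"tx":1,"ty":0,"tz":0,"rx":0,"ry":0,"rz":0,"grip":0.7},
  {"tx":1,"ty":0,"tz":-0.3,"rx":0,"ry":0,"rz":0,"grip":0.7},
  {"tx":1,"ty":0,"tz":-0.6,"rx":0,"ry":0,"rz":0,"grip":0.7},
  {"tx":1,"ty":0,"tz":-0.9,"rx":0,"ry":0,"rz":0,"grip":0.7},
  {"tx":1,"ty":0,"tz":-1,"rx":0,"ry":0,"rz":0,"grip":0.7},
  {"tx":1,"ty":0,"tz":-1,"rx":0,"ry":0,"rz":0,"grip":0.7},
  {"tx":1,"ty":0,"tz":-1,"rx":0,"ry":0,"rz":0,"grip":0.7},
])

```text
t: 8.8
tool_pos: [0.4947, -0.0623, 0.0271]
ee_rot: [-0.0, 0.992, 0.128, 0.0]
contact_force: [0.3, 0.0, 0.2]
finger_gap: 0.704
grip_force: 0.0
```

```bash
python3 -c "
from h import *
print(st());d=snap('wrist','w1');snap('scene','s1');print(d['K'],d['hand_eye'])
a=cv2.resize(cv2.imread('pics/s1.png')[170:270,180:320],(560,400),interpolation=3)
b=cv2.imread('pics/w1.png');cv2.imwrite('pics/c5.png',np.hstack([a[:,80:480],cv2.resize(b,(400,300))[:300] if 0 else cv2.copyMakeBorder(cv2.resize(b,(400,300)),0,100,0,0,0)]))"
```

```text
(8.8, array([494.7, -62.3,  27.1]), np.float64(14.73), array([0.3, 0. , 0.2]), 0.704, 0.0)
[[325.1922621    0.         275.54328886]
 [  0.         325.1922621  214.42520821]
 [  0.           0.           1.        ]] [[-2.90061110e-04 -9.57850338e-01 -2.87267551e-01  7.24772945e-02]
 [ 9.99999952e-01 -3.08655368e-04  1.94402491e-05  4.40062502e-04]
 [-1.07287521e-04 -2.87267532e-01  9.57850382e-01 -1.51082104e-01]
 [ 0.00000000e+00  0.00000000e+00  0.00000000e+00  1.00000000e+00]]
```

View pics/c5.png

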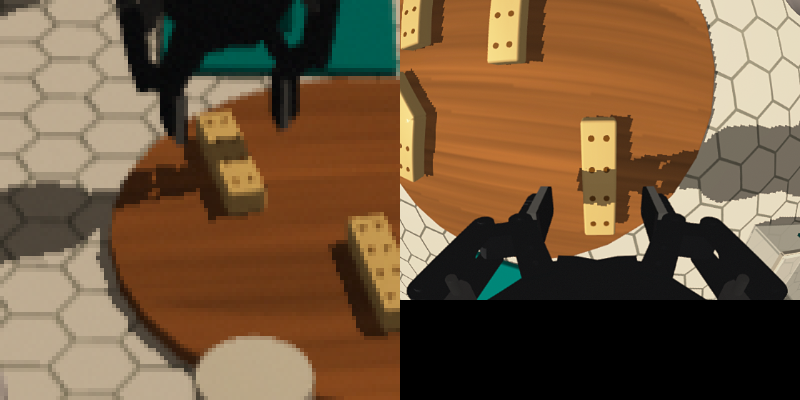

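The crop shows the fingertips hanging above and behind the piece, so they are not straddling it. I'll compare the expected and seen tip pixels at (245,204) and (271,201).

```bash
python3 -c "
from h import *
p=np.array([.4947,-.0623,0]);a=np.radians(14.73);y=np.array([np.sin(a),-np.cos(a),0])
for z in(.013,.025,.04,.06): print(z,w2px('s1',[p+y*.032+[0,0,z],p-y*.032+[0,0,z]]).round(1).tolist())
for z in(.013,.025,.04,.06): 
  W=px2w('s1',[[245,204.5],[270.8,201.2]],z);print(z,W.round(3).tolist(),np.linalg.norm(W[0]-W[1]))
print(w2px('s1',[.4985,-.0616,.030]),w2px('top4',[.4985,-.0616,.030]))
print(pieces('s1'))
"
```

```text
0.013 [[244.6, 212.6], [268.7, 209.0]]
0.025 [[244.5, 208.8], [268.7, 205.3]]
0.04 [[244.4, 204.0], [268.7, 200.5]]
0.06 [[244.2, 197.6], [268.8, 194.1]]
0.013 [[0.467, -0.093, 0.013], [0.451, -0.026, 0.013]] 0.06956130298626985
0.025 [[0.484, -0.093, 0.025], [0.468, -0.026, 0.025]] 0.06854288976613652
0.04 [[0.505, -0.092, 0.04], [0.49, -0.026, 0.04]] 0.06726987324096978
0.06 [[0.533, -0.09, 0.06], [0.518, -0.026, 0.06]] 0.06557251787408094
[[256.88323846 206.30041577]] [[294.88239891 217.55009574]]
[(array([267.,  14.]), np.int32(293), (-1160.716552734375, -67.71697998046875), (622.8162841796875, 134.7806854248047), -5.390235900878906), (array([242.,  23.]), np.int32(86), (-1042.1700439453125, -167.701171875), (434.0279541015625, 16.79855728149414), -0.549835205078125), (array([276.,  26.]), np.int32(110), (-1006.718017578125, 0.1747608184814453), (487.98431396484375, 23.88473892211914), -1.6428375244140625), (array([255.,  33.]), np.int32(187), (-893.2301025390625, -99.39274597167969), (130.24180603027344, 104.26190185546875), 0.3700719177722931), (array([299., 128.]), np.int32(35
[... 235 characters left out ...]
4624023), (array([328., 208.]), np.int32(227), (503.17633056640625, 117.21564483642578), (102.4469985961914, 40.38100814819336), 21.216859817504883), (array([260., 214.]), np.int32(82), (536.962158203125, -50.79024124145508), (51.77893829345703, 22.916025161743164), 17.10904312133789), (array([296., 235.]), np.int32(235), (612.623046875, 33.53218460083008), (91.51687622070312, 23.349660873413086), 12.916184425354004), (array([333., 232.]), np.int32(155), (601.0684814453125, 124.60421752929688), (61.04547119140625, 23.527162551879883), 16.048709869384766), (array([266., 263.]), np.int32(143), (713.7286376953125, -37.76439666748047), (69.25526428222656, 54.539974212646484), 26.33635711669922)]
```

The tips are really about 38 mm up, some 20 mm higher than I assumed, so I need to go lower. I'll step down carefully.

Request:
jog_arm([
  {"tx":0.03,"ty":0,"tz":0,"rx":0,"ry":0,"rz":0,"grip":0.5},
  {"tx":0.03,"ty":0,"tz":0,"rx":0,"ry":0,"rz":0,"grip":0.5},
  {"tx":0.03,"ty":0,"tz":-0.03,"rx":0,"ry":0,"rz":0,"grip":0.5},
  {"tx":0.03,"ty":0,"tz":-0.06,"rx":0,"ry":0,"rz":0,"grip":0.5},
  {"tx":0.03,"ty":0,"tz":-0.08,"rx":0,"ry":0,"rz":0,"grip":0.5},
  {"tx":0.03,"ty":0,"tz":-0.08,"rx":0,"ry":0,"rz":0,"grip":0.5},
])

```text
t: 9.5
tool_pos: [0.4973, -0.0622, 0.0144]
ee_rot: [-0.0, 0.992, 0.128, -0.001]
contact_force: [0.7, -0.3, -0.3]
finger_gap: 0.502
grip_force: 0.0
```

```bash
python3 -c "
from h import *
print(st());snap('wrist','w2');snap('scene','s2')
a=cv2.resize(cv2.imread('pics/s2.png')[180:230,225:295],(560,400),interpolation=3)
b=cv2.imread('pics/w2.png')[200:400,130:430];cv2.imwrite('pics/c6.png',np.hstack([a[:,:400],cv2.copyMakeBorder(cv2.resize(b,(400,267)),0,133,0,0,0)]))"
```

```text
(9.5, array([497.3, -62.2,  14.4]), np.float64(14.72), array([ 0.7, -0.3, -0.3]), 0.502, 0.0)
```

View pics/c6.png

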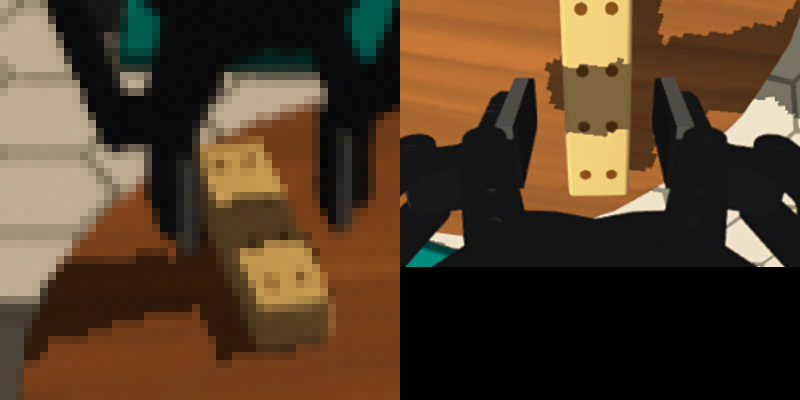

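The fingers now straddle the piece, with the tips at about 20 mm. Closing.

Request:
jog_arm([
  {"tx":0,"ty":0,"tz":0,"rx":0,"ry":0,"rz":0,"grip":0},
  {"tx":0,"ty":0,"tz":0,"rx":0,"ry":0,"rz":0,"grip":0},
  {"tx":0,"ty":0,"tz":0,"rx":0,"ry":0,"rz":0,"grip":0},
  {"tx":0,"ty":0,"tz":0,"rx":0,"ry":0,"rz":0,"grip":0},
  {"tx":0,"ty":0,"tz":0,"rx":0,"ry":0,"rz":0,"grip":0},
], squeeze=60)

```text
t: 10.1
tool_pos: [0.4985, -0.0623, 0.0156]
ee_rot: [0.0, 0.992, 0.128, 0.0]
contact_force: [-0.4, -0.6, 4.8]
finger_gap: 0.251
grip_force: 59.2
```

Gripped: opening 0.251, grip 59 N. Now lift and carry it to the container.

Request:
jog_arm([
  {"tx":0,"ty":0,"tz":0.2,"rx":0,"ry":0,"rz":0,"grip":0},
  {"tx":0,"ty":0,"tz":0.4,"rx":0,"ry":0,"rz":0,"grip":0},
  {"tx":0,"ty":-0.2,"tz":0.6,"rx":0,"ry":0,"rz":-0.027,"grip":0},
  {"tx":-0.2,"ty":-0.4,"tz":0.8,"rx":0,"ry":0,"rz":-0.027,"grip":0},
  {"tx":-0.3,"ty":-0.6,"tz":0.8,"rx":0,"ry":0,"rz":-0.027,"grip":0},
  {"tx":-0.4,"ty":-0.8,"tz":0.8,"rx":0,"ry":0,"rz":-0.027,"grip":0},
  {"tx":-0.5,"ty":-1,"tz":0.8,"rx":0,"ry":0,"rz":-0.027,"grip":0},
  {"tx":-0.5,"ty":-1,"tz":0.8,"rx":0,"ry":0,"rz":-0.027,"grip":0},
  {"tx":-0.5,"ty":-1,"tz":0.8,"rx":0,"ry":0,"rz":-0.027,"grip":0},
])

```text
t: 11.0
tool_pos: [0.4227, -0.2126, 0.1349]
ee_rot: [-0.0, 0.999, 0.043, -0.0]
contact_force: [-0.3, 0.2, -0.8]
finger_gap: 0.252
grip_force: 58.9
```

```bash
python3 -c "
from h import *
to(422.6,-359,11,5)"
```

```text
(11.0, array([ 422.7, -212.6,  134.9]), np.float64(4.89), array([-0.3,  0.2, -0.8]), 0.252, 58.9) 
  shift [-0.001 -0.976 -0.826] rz 0.0003
```

Request:
jog_arm([
  {"tx":0,"ty":-0.3,"tz":0,"rx":0,"ry":0,"rz":0,"grip":0},
  {"tx":0,"ty":-0.6,"tz":0,"rx":0,"ry":0,"rz":0,"grip":0},
  {"tx":0,"ty":-0.85,"tz":0,"rx":0,"ry":0,"rz":0,"grip":0},
  {"tx":0,"ty":-0.97,"tz":0,"rx":0,"ry":0,"rz":0,"grip":0},
  {"tx":0,"ty":-0.97,"tz":0,"rx":0,"ry":0,"rz":0,"grip":0},
  {"tx":0,"ty":-0.97,"tz":-0.2,"rx":0,"ry":0,"rz":0,"grip":0},
  {"tx":0,"ty":-0.97,"tz":-0.4,"rx":0,"ry":0,"rz":0,"grip":0},
  {"tx":0,"ty":-0.97,"tz":-0.6,"rx":0,"ry":0,"rz":0,"grip":0},
  {"tx":0,"ty":-0.97,"tz":-0.7,"rx":0,"ry":0,"rz":0,"grip":0},
  {"tx":0,"ty":-0.97,"tz":-0.78,"rx":0,"ry":0,"rz":0,"grip":0},
  {"tx":0,"ty":-0.97,"tz":-0.82,"rx":0,"ry":0,"rz":0,"grip":0},
  {"tx":0,"ty":-0.97,"tz":-0.82,"rx":0,"ry":0,"rz":0,"grip":0},
])

```text
t: 12.2
tool_pos: [0.4233, -0.3567, 0.0117]
ee_rot: [-0.0, 0.999, 0.044, -0.0]
contact_force: [-0.1, 0.6, -1.0]
finger_gap: 0.256
grip_force: 59.0
```

Request:
jog_arm([
  {"tx":0,"ty":0,"tz":-0.01,"rx":0,"ry":0,"rz":0,"grip":0.3},
  {"tx":0,"ty":0,"tz":-0.01,"rx":0,"ry":0,"rz":0,"grip":0.4},
  {"tx":0,"ty":0,"tz":-0.01,"rx":0,"ry":0,"rz":0,"grip":0.4},
  {"tx":0,"ty":0,"tz":-0.01,"rx":0,"ry":0,"rz":0,"grip":0.4},
  {"tx":0,"ty":0,"tz":0.2,"rx":0,"ry":0,"rz":0,"grip":0.4},
  {"tx":0,"ty":0,"tz":0.5,"rx":0,"ry":0,"rz":0,"grip":0.4},
  {"tx":0,"ty":0,"tz":0.8,"rx":0,"ry":0,"rz":0,"grip":0.4},
  {"tx":0.3,"ty":0.3,"tz":1,"rx":0,"ry":0,"rz":0.022,"grip":0.4},
  {"tx":0.5,"ty":0.6,"tz":1,"rx":0,"ry":0,"rz":0.022,"grip":0.55},
  {"tx":0.7,"ty":0.8,"tz":1,"rx":0,"ry":0,"rz":0.022,"grip":0.55},
  {"tx":0.8,"ty":1,"tz":1,"rx":0,"ry":0,"rz":0.022,"grip":0.55},
  {"tx":0.8,"ty":1,"tz":1,"rx":0,"ry":0,"rz":0.022,"grip":0.55},
  {"tx":0.8,"ty":1,"tz":1,"rx":0,"ry":0,"rz":0.022,"grip":0.55},
])

```text
t: 13.5
tool_pos: [0.5436, -0.2066, 0.1622]
ee_rot: [0.0, 0.993, 0.114, -0.0]
contact_force: [-0.1, -0.4, -0.2]
finger_gap: 0.546
grip_force: 0.0
```

```bash
python3 -c "
from h import *
snap('top','top5')
for p in pieces('top5'): print([np.round(np.array(v,float),1).tolist() for v in p])
to(610,33,15,12.9)"
```

```text
[[260.0, 176.0], 314.0, [609.6, 32.7], [91.0, 25.4], 12.7]
[[226.0, 179.0], 207.0, [598.8, 123.9], [60.0, 25.0], 16.6]
[[228.0, 216.0], 362.0, [499.5, 117.3], [99.4, 43.5], 19.2]
(13.55, array([ 543. , -207.6,  162.2]), np.float64(12.97), array([ 0.3, -0.2, -0.8]), 0.552, 0.0) 
  shift [ 0.447  1.604 -0.981] rz -0.0002
```

Request:
jog_arm([
  {"tx":0.1,"ty":0.3,"tz":0,"rx":0,"ry":0,"rz":0,"grip":0.55},
  {"tx":0.2,"ty":0.6,"tz":0,"rx":0,"ry":0,"rz":0,"grip":0.55},
  {"tx":0.3,"ty":0.9,"tz":0,"rx":0,"ry":0,"rz":0,"grip":0.55},
  {"tx":0.44,"ty":1,"tz":0,"rx":0,"ry":0,"rz":0,"grip":0.55},
  {"tx":0.44,"ty":1,"tz":0,"rx":0,"ry":0,"rz":0,"grip":0.55},
  {"tx":0.44,"ty":1,"tz":0,"rx":0,"ry":0,"rz":0,"grip":0.55},
  {"tx":0.44,"ty":1,"tz":0,"rx":0,"ry":0,"rz":0,"grip":0.55},
])

```text
t: 14.25
tool_pos: [0.6082, -0.0597, 0.1621]
ee_rot: [0.0, 0.994, 0.111, -0.001]
contact_force: [1.2, 0.6, 0.6]
finger_gap: 0.549
grip_force: 0.0
```

```bash
python3 -c "
from h import *
to(610,33,15,12.9)"
```

```text
(14.25, array([608.2, -59.7, 162.1]), np.float64(12.77), array([1.2, 0.6, 0.6]), 0.549, 0.0) 
  shift [ 0.012  0.618 -0.981] rz 0.0004
```

Request:
jog_arm([
  {"tx":0.012,"ty":0.3,"tz":0,"rx":0,"ry":0,"rz":0,"grip":0.55},
  {"tx":0.012,"ty":0.61,"tz":0,"rx":0,"ry":0,"rz":0,"grip":0.55},
  {"tx":0.012,"ty":0.61,"tz":0,"rx":0,"ry":0,"rz":0,"grip":0.55},
  {"tx":0.012,"ty":0.61,"tz":-0.3,"rx":0,"ry":0,"rz":0,"grip":0.55},
  {"tx":0.012,"ty":0.61,"tz":-0.6,"rx":0,"ry":0,"rz":0,"grip":0.55},
  {"tx":0.012,"ty":0.61,"tz":-0.8,"rx":0,"ry":0,"rz":0,"grip":0.55},
  {"tx":0.012,"ty":0.61,"tz":-0.92,"rx":0,"ry":0,"rz":0,"grip":0.55},
  {"tx":0.012,"ty":0.61,"tz":-0.975,"rx":0,"ry":0,"rz":0,"grip":0.55},
  {"tx":0.012,"ty":0.61,"tz":-0.975,"rx":0,"ry":0,"rz":0,"grip":0.55},
  {"tx":0.012,"ty":0.61,"tz":-0.975,"rx":0,"ry":0,"rz":0,"grip":0},
  {"tx":0.012,"ty":0.61,"tz":-0.975,"rx":0,"ry":0,"rz":0,"grip":0},
  {"tx":0.012,"ty":0.61,"tz":-0.975,"rx":0,"ry":0,"rz":0,"grip":0},
  {"tx":0.012,"ty":0.61,"tz":-0.975,"rx":0,"ry":0,"rz":0,"grip":0},
  {"tx":0.012,"ty":0.61,"tz":-0.975,"rx":0,"ry":0,"rz":0,"grip":0},
], squeeze=60)

```text
t: 15.65
tool_pos: [0.6125, 0.0334, 0.018]
ee_rot: [0.001, 0.994, 0.112, 0.002]
contact_force: [-0.6, -0.9, 5.9]
finger_gap: 0.244
grip_force: 59.2
```

Request:
jog_arm([
  {"tx":0,"ty":0,"tz":0.2,"rx":0,"ry":0,"rz":0,"grip":0},
  {"tx":0,"ty":0,"tz":0.4,"rx":0,"ry":0,"rz":0,"grip":0},
  {"tx":-0.1,"ty":-0.2,"tz":0.6,"rx":0,"ry":0,"rz":-0.022,"grip":0},
  {"tx":-0.2,"ty":-0.4,"tz":0.8,"rx":0,"ry":0,"rz":-0.022,"grip":0},
  {"tx":-0.4,"ty":-0.6,"tz":0.8,"rx":0,"ry":0,"rz":-0.022,"grip":0},
  {"tx":-0.5,"ty":-0.8,"tz":0.8,"rx":0,"ry":0,"rz":-0.022,"grip":0},
  {"tx":-0.6,"ty":-1,"tz":0.8,"rx":0,"ry":0,"rz":-0.022,"grip":0},
  {"tx":-0.6,"ty":-1,"tz":0.8,"rx":0,"ry":0,"rz":-0.022,"grip":0},
])

```text
t: 16.45
tool_pos: [0.5192, -0.1192, 0.1366]
ee_rot: [0.001, 0.999, 0.041, -0.0]
contact_force: [0.3, 0.1, -0.2]
finger_gap: 0.247
grip_force: 58.8
```

Request:
jog_arm([
  {"tx":-0.2,"ty":-0.3,"tz":0,"rx":0,"ry":0,"rz":0,"grip":0},
  {"tx":-0.4,"ty":-0.6,"tz":0,"rx":0,"ry":0,"rz":0,"grip":0},
  {"tx":-0.6,"ty":-0.8,"tz":0,"rx":0,"ry":0,"rz":0,"grip":0},
  {"tx":-0.7,"ty":-1,"tz":0,"rx":0,"ry":0,"rz":0,"grip":0},
  {"tx":-0.7,"ty":-1,"tz":0,"rx":0,"ry":0,"rz":0,"grip":0},
  {"tx":-0.7,"ty":-1,"tz":0,"rx":0,"ry":0,"rz":0,"grip":0},
])

```text
t: 17.05
tool_pos: [0.4163, -0.2664, 0.1362]
ee_rot: [-0.0, 0.999, 0.043, 0.001]
contact_force: [0.1, 0.1, 0.3]
finger_gap: 0.246
grip_force: 58.9
```

```bash
python3 -c "
from h import *
to(417.4,-299,12.5,5)"
```

```text
(17.05, array([ 416.3, -266.4,  136.2]), np.float64(4.93), array([0.1, 0.1, 0.3]), 0.246, 58.9) 
  shift [ 0.007 -0.217 -0.825] rz 0.0002
```

Request:
jog_arm([
  {"tx":0.01,"ty":-0.22,"tz":0,"rx":0,"ry":0,"rz":0,"grip":0},
  {"tx":0.01,"ty":-0.22,"tz":0,"rx":0,"ry":0,"rz":0,"grip":0},
  {"tx":0.01,"ty":-0.22,"tz":-0.2,"rx":0,"ry":0,"rz":0,"grip":0},
  {"tx":0.01,"ty":-0.22,"tz":-0.4,"rx":0,"ry":0,"rz":0,"grip":0},
  {"tx":0.01,"ty":-0.22,"tz":-0.6,"rx":0,"ry":0,"rz":0,"grip":0},
  {"tx":0.01,"ty":-0.22,"tz":-0.75,"rx":0,"ry":0,"rz":0,"grip":0},
  {"tx":0.01,"ty":-0.22,"tz":-0.81,"rx":0,"ry":0,"rz":0,"grip":0},
  {"tx":0.01,"ty":-0.22,"tz":-0.82,"rx":0,"ry":0,"rz":0,"grip":0},
  {"tx":0.01,"ty":-0.22,"tz":-0.82,"rx":0,"ry":0,"rz":0,"grip":0.3},
  {"tx":0.01,"ty":-0.22,"tz":-0.82,"rx":0,"ry":0,"rz":0,"grip":0.4},
  {"tx":0.01,"ty":-0.22,"tz":-0.82,"rx":0,"ry":0,"rz":0,"grip":0.4},
  {"tx":0.01,"ty":-0.22,"tz":-0.82,"rx":0,"ry":0,"rz":0,"grip":0.4},
  {"tx":0.01,"ty":-0.22,"tz":-0.6,"rx":0,"ry":0,"rz":0,"grip":0.4},
  {"tx":0.01,"ty":-0.22,"tz":-0.3,"rx":0,"ry":0,"rz":0,"grip":0.4},
  {"tx":0.01,"ty":-0.22,"tz":0,"rx":0,"ry":0,"rz":0,"grip":0.4},
  {"tx":0.01,"ty":0.1,"tz":0.15,"rx":0,"ry":0,"rz":0,"grip":0.55},
  {"tx":0.01,"ty":0.4,"tz":0.15,"rx":0,"ry":0,"rz":0,"grip":0.55},
  {"tx":0.01,"ty":0.7,"tz":0.15,"rx":0,"ry":0,"rz":0,"grip":0.55},
  {"tx":0.01,"ty":0.9,"tz":0.15,"rx":0,"ry":0,"rz":0,"grip":0.55},
])

```text
t: 18.95
tool_pos: [0.4171, -0.1291, 0.1593]
ee_rot: [-0.0, 0.999, 0.044, 0.001]
contact_force: [1.8, -1.3, 0.4]
finger_gap: 0.554
grip_force: 0.0
```

```bash
python3 -c "
from h import *
snap('top','top6')
for p in pieces('top6'): print([np.round(np.array(v,float),1).tolist() for v in p])
a=cv2.imread('pics/top6.png')
c=cv2.resize(a[215:295,345:445],(400,320),interpolation=3);b=cv2.resize(a[195:240,205:255],(356,320),interpolation=3)
cv2.imwrite('pics/c7.png',np.hstack([c,b]));to(598.8,124,15.5,16.6)"
```

```text
[[226.0, 179.0], 209.0, [598.9, 124.2], [60.4, 25.5], 17.2]
[[228.0, 216.0], 367.0, [499.5, 117.3], [99.4, 43.5], 19.2]
[[404.0, 250.0], 274.0, [417.4, -353.7], [71.9, 27.4], 5.9]
(19.0, array([ 416.6, -126. ,  159.1]), np.float64(5.24), array([-0.8,  2.5,  0.1]), 0.551, 0.0) 
  shift [ 1.215  1.667 -0.957] rz 0.0316
```

View pics/c7.png

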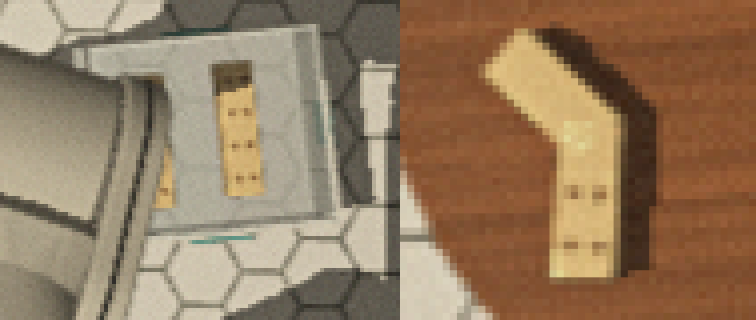

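Both good fingers lie flat in the container. Next is the bent piece: its straight leg is in the right panel, with its lower end at about full-frame (230.6, 234.1).

Request:
jog_arm([
  {"tx":0.1,"ty":0.3,"tz":0,"rx":0,"ry":0,"rz":-0.021,"grip":0.55},
  {"tx":0.2,"ty":0.6,"tz":0,"rx":0,"ry":0,"rz":-0.021,"grip":0.55},
  {"tx":0.3,"ty":0.8,"tz":0,"rx":0,"ry":0,"rz":-0.021,"grip":0.55},
  {"tx":0.4,"ty":1,"tz":0,"rx":0,"ry":0,"rz":-0.021,"grip":0.55},
  {"tx":0.4,"ty":1,"tz":0,"rx":0,"ry":0,"rz":-0.021,"grip":0.55},
  {"tx":0.4,"ty":1,"tz":0,"rx":0,"ry":0,"rz":-0.021,"grip":0.55},
  {"tx":0.4,"ty":1,"tz":0,"rx":0,"ry":0,"rz":-0.021,"grip":0.55},
])

```text
t: 19.7
tool_pos: [0.4763, -0.0034, 0.1585]
ee_rot: [-0.008, 1.0, -0.009, -0.0]
contact_force: [0.3, -0.3, 0.6]
finger_gap: 0.552
grip_force: 0.0
```

```bash
python3 -c "
from h import *
f=lambda p:np.array([[(p[0]-400)/7.11+205,195+p[1]/7.11]])
e=px2w('top6',f((582,278)),.03)[0]*1000
r=[px2w('top6',f(q),.03)[0]*1000 for q in((616,276),(626,112))];v=r[1]-r[0];l=[px2w('top6',f(q),.03)[0]*1000 for q in((552,276),(558,150))];w=l[1]-l[0]
a=[np.degrees(np.arctan2(k[1],k[0])) for k in (v,w)];print(e,a)
b=np.radians(np.mean(a));c=e[:2]+32*np.array([np.cos(b),np.sin(b)]);print(c);to(c[0],c[1],16.5,np.mean(a))"
```

```text
[451.40850247 109.45629455  30.        ] [np.float64(-2.189705002036767), np.float64(-1.3505121222610657)]
[483.39323244 108.46783668]
(19.7, array([476.3,  -3.4, 158.5]), np.float64(-0.98), array([ 0.3, -0.3,  0.6]), 0.552, 0.0) 
  shift [ 0.047  0.746 -0.947] rz -0.0022
```

Request:
jog_arm([
  {"tx":0.04,"ty":0.3,"tz":0,"rx":0,"ry":0,"rz":0,"grip":0.55},
  {"tx":0.04,"ty":0.6,"tz":0,"rx":0,"ry":0,"rz":0,"grip":0.55},
  {"tx":0.04,"ty":0.74,"tz":0,"rx":0,"ry":0,"rz":0,"grip":0.55},
  {"tx":0.04,"ty":0.74,"tz":-0.2,"rx":0,"ry":0,"rz":0,"grip":0.55},
  {"tx":0.04,"ty":0.74,"tz":-0.4,"rx":0,"ry":0,"rz":0,"grip":0.55},
  {"tx":0.04,"ty":0.74,"tz":-0.5,"rx":0,"ry":0,"rz":0,"grip":0.55},
  {"tx":0.04,"ty":0.74,"tz":-0.5,"rx":0,"ry":0,"rz":0,"grip":0.55},
  {"tx":0.04,"ty":0.74,"tz":-0.5,"rx":0,"ry":0,"rz":0,"grip":0.55},
])

```text
t: 20.5
tool_pos: [0.4854, 0.0423, 0.0836]
ee_rot: [-0.028, 0.999, 0.026, -0.002]
contact_force: [-0.4, 0.3, 0.5]
finger_gap: 0.544
grip_force: 0.0
```

```bash
python3 -c "
from h import *
to(483.4,108.5,16.5,-1.8)"
```

```text
(20.5, array([485.4,  42.3,  83.6]), np.float64(2.95), array([-0.4,  0.3,  0.5]), 0.544, 0.0) 
  shift [-0.013  0.441 -0.447] rz -0.0132
```

The arm is stalling and tilting, so I suspect a joint limit. Checking the joints.

```bash
python3 -c "
from h import *
o=manip.get_obs();print(o['q'].round(3),o['qd'].round(2),o['ee_rot'].round(4),o['contact_force'],o['effort'].round(1))
d=np.load('pics/top6.npz')"
```

```text
[ 0.051  0.327 -0.262  0.986  0.057  3.141] [ 0.02  0.01  0.01 -0.04  0.01 -0.  ] [-0.0282  0.9993  0.0257 -0.0025] [-0.39150458  0.33345585  0.51315687] [ -0.1 -37.4  21.4  -0.1   0.2  -0. ]
```

Joint 6 is at its +π limit (q6 = q1 - yaw + 180°). I'll lift and turn the tool half round, which gives the same grasp.

Request:
jog_arm([
  {"tx":0,"ty":0,"tz":0.25,"rx":0,"ry":0,"rz":0.02,"grip":0.55},
  {"tx":0,"ty":0,"tz":0.5,"rx":0,"ry":0,"rz":0.04,"grip":0.55},
  {"tx":0,"ty":0,"tz":0.5,"rx":0,"ry":0,"rz":0.06,"grip":0.55},
  {"tx":0,"ty":0,"tz":0.5,"rx":0,"ry":0,"rz":0.08,"grip":0.55},
  {"tx":0,"ty":0,"tz":0.5,"rx":0,"ry":0,"rz":0.1,"grip":0.55},
  {"tx":0,"ty":0,"tz":0.5,"rx":0,"ry":0,"rz":0.12,"grip":0.55},
  {"tx":0,"ty":0,"tz":0.5,"rx":0,"ry":0,"rz":0.14,"grip":0.55},
  {"tx":0,"ty":0,"tz":0.5,"rx":0,"ry":0,"rz":0.16,"grip":0.55},
  {"tx":0,"ty":0,"tz":0.5,"rx":0,"ry":0,"rz":0.18,"grip":0.55},
  {"tx":0,"ty":0,"tz":0.5,"rx":0,"ry":0,"rz":0.2,"grip":0.55},
  {"tx":0,"ty":0,"tz":0.5,"rx":0,"ry":0,"rz":0.22,"grip":0.55},
  {"tx":0,"ty":0,"tz":0.5,"rx":0,"ry":0,"rz":0.24,"grip":0.55},
  {"tx":0,"ty":0,"tz":0.5,"rx":0,"ry":0,"rz":0.25,"grip":0.55},
  {"tx":0,"ty":0,"tz":0.5,"rx":0,"ry":0,"rz":0.25,"grip":0.55},
])

```text
t: 21.9
tool_pos: [0.487, 0.0425, 0.1605]
ee_rot: [-0.018, 0.688, 0.725, -0.02]
contact_force: [-0.9, 0.0, 0.5]
finger_gap: 0.552
grip_force: 0.0
```

```bash
python3 -c "
from h import *
o=manip.get_obs();print(st(),o['q'].round(3),o['ee_rot'].round(4))
w,x,y,z=o['ee_rot'];R=Ro.from_quat([x,y,z,w]);T=Ro.from_euler('z',-1.8+180,degrees=True)*Ro.from_euler('x',180,degrees=True)
print(((T*R.inv()).as_rotvec()/2/np.pi).round(4))"
```

```text
(21.9, array([487. ,  42.5, 160.5]), np.float64(92.96), array([-0.9,  0. ,  0.5]), 0.552, 0.0) [ 0.087  0.299 -0.083  1.244  0.     1.606] [-0.0182  0.6883  0.7249 -0.0203]
[ 0.007  -0.0065  0.2367]
```

Request:
jog_arm([
  {"tx":-0.01,"ty":0.2,"tz":0,"rx":0.0006,"ry":-0.0006,"rz":0.02,"grip":0.55},
  {"tx":-0.024,"ty":0.44,"tz":0,"rx":0.0012,"ry":-0.0011,"rz":0.04,"grip":0.55},
  {"tx":-0.024,"ty":0.44,"tz":0,"rx":0.0018,"ry":-0.0017,"rz":0.06,"grip":0.55},
  {"tx":-0.024,"ty":0.44,"tz":0,"rx":0.0024,"ry":-0.0022,"rz":0.08,"grip":0.55},
  {"tx":-0.024,"ty":0.44,"tz":0,"rx":0.003,"ry":-0.0028,"rz":0.1,"grip":0.55},
  {"tx":-0.024,"ty":0.44,"tz":0,"rx":0.0035,"ry":-0.0033,"rz":0.12,"grip":0.55},
  {"tx":-0.024,"ty":0.44,"tz":0,"rx":0.0041,"ry":-0.0039,"rz":0.14,"grip":0.55},
  {"tx":-0.024,"ty":0.44,"tz":0,"rx":0.0047,"ry":-0.0044,"rz":0.16,"grip":0.55},
  {"tx":-0.024,"ty":0.44,"tz":0,"rx":0.0053,"ry":-0.005,"rz":0.18,"grip":0.55},
  {"tx":-0.024,"ty":0.44,"tz":0,"rx":0.0059,"ry":-0.0055,"rz":0.2,"grip":0.55},
  {"tx":-0.024,"ty":0.44,"tz":0,"rx":0.0065,"ry":-0.006,"rz":0.22,"grip":0.55},
  {"tx":-0.024,"ty":0.44,"tz":0,"rx":0.007,"ry":-0.0065,"rz":0.2367,"grip":0.55},
  {"tx":-0.024,"ty":0.44,"tz":0,"rx":0.007,"ry":-0.0065,"rz":0.2367,"grip":0.55},
  {"tx":-0.024,"ty":0.44,"tz":0,"rx":0.007,"ry":-0.0065,"rz":0.2367,"grip":0.55},
])

```text
t: 23.3
tool_pos: [0.483, 0.1084, 0.1599]
ee_rot: [0.0, 0.017, 1.0, -0.001]
contact_force: [-0.2, -0.4, 0.2]
finger_gap: 0.548
grip_force: 0.0
```

```bash
cat >> h.py <<'E'
def tilt():
    w,x,y,z=manip.get_obs()['ee_rot'];Z=Ro.from_quat([x,y,z,w]).as_matrix()[:,2]
    # rotation vector (turns) that makes the tool vertical
    v=np.cross(Z,[0,0,-1]);print('untilt rx ry',(v/2/np.pi).round(4)[:2])
E
python3 -c "
from h import *
to(483.4,108.5,16.5,-1.8);tilt()"
```

```text
(23.3, array([483. , 108.4, 159.9]), np.float64(178.02), array([-0.2, -0.4,  0.2]), 0.548, 0.0) 
  shift [ 0.003  0.001 -0.956] rz 0.0005
untilt rx ry [0.0003 0.0001]
```

Request:
jog_arm([
  {"tx":0,"ty":0,"tz":-0.3,"rx":0,"ry":0,"rz":0,"grip":0.55},
  {"tx":0,"ty":0,"tz":-0.6,"rx":0,"ry":0,"rz":0,"grip":0.55},
  {"tx":0,"ty":0,"tz":-0.8,"rx":0,"ry":0,"rz":0,"grip":0.55},
  {"tx":0,"ty":0,"tz":-0.9,"rx":0,"ry":0,"rz":0,"grip":0.55},
  {"tx":0,"ty":0,"tz":-0.955,"rx":0,"ry":0,"rz":0,"grip":0.55},
  {"tx":0,"ty":0,"tz":-0.955,"rx":0,"ry":0,"rz":0,"grip":0.55},
  {"tx":0,"ty":0,"tz":-0.955,"rx":0,"ry":0,"rz":0,"grip":0},
  {"tx":0,"ty":0,"tz":-0.955,"rx":0,"ry":0,"rz":0,"grip":0},
  {"tx":0,"ty":0,"tz":-0.955,"rx":0,"ry":0,"rz":0,"grip":0},
  {"tx":0,"ty":0,"tz":-0.955,"rx":0,"ry":0,"rz":0,"grip":0},
  {"tx":0,"ty":0,"tz":-0.955,"rx":0,"ry":0,"rz":0,"grip":0},
  {"tx":0,"ty":0,"tz":-0.955,"rx":0,"ry":0,"rz":0,"grip":0},
], squeeze=60)

```text
t: 24.5
tool_pos: [0.484, 0.1087, 0.0176]
ee_rot: [0.002, 0.016, 1.0, -0.001]
contact_force: [-1.2, 0.1, 5.7]
finger_gap: 0.245
grip_force: 59.0
```

Request:
jog_arm([
  {"tx":0,"ty":0,"tz":0.2,"rx":0,"ry":0,"rz":0,"grip":0},
  {"tx":0,"ty":0,"tz":0.4,"rx":0,"ry":0,"rz":0,"grip":0},
  {"tx":0,"ty":0.2,"tz":0.6,"rx":0,"ry":0,"rz":0,"grip":0},
  {"tx":-0.1,"ty":0.4,"tz":0.6,"rx":0,"ry":0,"rz":0,"grip":0},
  {"tx":-0.2,"ty":0.6,"tz":0.6,"rx":0,"ry":0,"rz":0,"grip":0},
  {"tx":-0.3,"ty":0.8,"tz":0.6,"rx":0,"ry":0,"rz":0,"grip":0},
  {"tx":-0.4,"ty":1,"tz":0.6,"rx":0,"ry":0,"rz":0,"grip":0},
  {"tx":-0.4,"ty":1,"tz":0.6,"rx":0,"ry":0,"rz":0,"grip":0},
  {"tx":-0.4,"ty":1,"tz":0.6,"rx":0,"ry":0,"rz":0,"grip":0},
])

```text
t: 25.4
tool_pos: [0.4225, 0.2589, 0.1063]
ee_rot: [0.0, 0.015, 1.0, -0.001]
contact_force: [-0.5, 0.2, -0.1]
finger_gap: 0.252
grip_force: 58.8
```

```bash
python3 -c "
from h import *
to(423,285,12,0);tilt()
print(blob('top6',(0,0,0),(180,255,75),.030,(110,200,187,275)),px2w('top6',[[125,214.5],[125,261]],.03))"
```

```text
(25.4, array([422.5, 258.9, 106.3]), np.float64(178.31), array([-0.5,  0.2, -0.1]), 0.252, 58.8) 
  shift [ 0.003  0.174 -0.629] rz 0.0047
untilt rx ry [0.0003 0.0001]
(((438.93194580078125, 314.6053161621094), (131.06248474121094, 158.76910400390625), 0.36969974637031555), array([124, 213], dtype=int32), array([184, 262], dtype=int32)) [[0.49913876 0.39408357 0.03      ]
 [0.37514059 0.38926965 0.03      ]]
```

Request:
jog_arm([
  {"tx":0,"ty":0.18,"tz":0,"rx":0,"ry":0,"rz":0,"grip":0},
  {"tx":0,"ty":0.18,"tz":0,"rx":0,"ry":0,"rz":0,"grip":0},
  {"tx":0,"ty":0.18,"tz":-0.2,"rx":0,"ry":0,"rz":0,"grip":0},
  {"tx":0,"ty":0.18,"tz":-0.4,"rx":0,"ry":0,"rz":0,"grip":0},
  {"tx":0,"ty":0.18,"tz":-0.55,"rx":0,"ry":0,"rz":0,"grip":0},
  {"tx":0,"ty":0.18,"tz":-0.62,"rx":0,"ry":0,"rz":0,"grip":0},
  {"tx":0,"ty":0.18,"tz":-0.63,"rx":0,"ry":0,"rz":0,"grip":0},
  {"tx":0,"ty":0.18,"tz":-0.63,"rx":0,"ry":0,"rz":0,"grip":0.3},
  {"tx":0,"ty":0.18,"tz":-0.63,"rx":0,"ry":0,"rz":0,"grip":0.38},
  {"tx":0,"ty":0.18,"tz":-0.63,"rx":0,"ry":0,"rz":0,"grip":0.38},
  {"tx":0,"ty":0.18,"tz":-0.63,"rx":0,"ry":0,"rz":0,"grip":0.38},
  {"tx":0,"ty":0.18,"tz":-0.4,"rx":0,"ry":0,"rz":0,"grip":0.38},
  {"tx":0,"ty":0.18,"tz":-0.1,"rx":0,"ry":0,"rz":0,"grip":0.38},
  {"tx":0,"ty":0.1,"tz":0.3,"rx":0,"ry":0,"rz":0.02,"grip":0.45},
  {"tx":0.3,"ty":-0.2,"tz":0.35,"rx":0,"ry":0,"rz":0.052,"grip":0.55},
  {"tx":0.6,"ty":-0.5,"tz":0.35,"rx":0,"ry":0,"rz":0.052,"grip":0.55},
  {"tx":0.9,"ty":-0.7,"tz":0.35,"rx":0,"ry":0,"rz":0.052,"grip":0.55},
  {"tx":1,"ty":-0.9,"tz":0.35,"rx":0,"ry":0,"rz":0.052,"grip":0.55},
  {"tx":1,"ty":-0.9,"tz":0.35,"rx":0,"ry":0,"rz":0.052,"grip":0.55},
  {"tx":1,"ty":-0.9,"tz":0.35,"rx":0,"ry":0,"rz":0.052,"grip":0.55},
])

```text
t: 27.4
tool_pos: [0.5747, 0.1208, 0.1587]
ee_rot: [0.001, -0.145, 0.989, -0.001]
contact_force: [-1.4, -0.0, -0.1]
finger_gap: 0.552
grip_force: 0.0
```

```bash
python3 -c "
from h import *
snap('top','top7')
for p in pieces('top7'): print([np.round(np.array(v,float),1).tolist() for v in p])
to(599,124.2,16.5,16.8);tilt()"
```

```text
[[158.0, 228.0], 108.0, [463.8, 302.2], [38.2, 24.4], 46.5]
[[382.0, 247.0], 219.0, [424.9, -295.1], [69.6, 23.8], 7.3]
(27.45, array([573.2, 122.2, 158.5]), np.float64(-163.24), array([-0.3, -0.5, -0.5]), 0.551, 0.0) 
  shift [ 0.172  0.013 -0.947] rz 0.0001
untilt rx ry [0.0003 0.0001]
```

Request:
jog_arm([
  {"tx":0.172,"ty":0.013,"tz":-0.2,"rx":0,"ry":0,"rz":0,"grip":0.55},
  {"tx":0.172,"ty":0.013,"tz":-0.4,"rx":0,"ry":0,"rz":0,"grip":0.55},
  {"tx":0.172,"ty":0.013,"tz":-0.6,"rx":0,"ry":0,"rz":0,"grip":0.55},
  {"tx":0.172,"ty":0.013,"tz":-0.8,"rx":0,"ry":0,"rz":0,"grip":0.55},
  {"tx":0.172,"ty":0.013,"tz":-0.9,"rx":0,"ry":0,"rz":0,"grip":0.55},
  {"tx":0.172,"ty":0.013,"tz":-0.947,"rx":0,"ry":0,"rz":0,"grip":0.55},
  {"tx":0.172,"ty":0.013,"tz":-0.947,"rx":0,"ry":0,"rz":0,"grip":0.55},
  {"tx":0.172,"ty":0.013,"tz":-0.947,"rx":0,"ry":0,"rz":0,"grip":0},
  {"tx":0.172,"ty":0.013,"tz":-0.947,"rx":0,"ry":0,"rz":0,"grip":0},
  {"tx":0.172,"ty":0.013,"tz":-0.947,"rx":0,"ry":0,"rz":0,"grip":0},
  {"tx":0.172,"ty":0.013,"tz":-0.947,"rx":0,"ry":0,"rz":0,"grip":0},
  {"tx":0.172,"ty":0.013,"tz":-0.947,"rx":0,"ry":0,"rz":0,"grip":0},
  {"tx":0.172,"ty":0.013,"tz":-0.947,"rx":0,"ry":0,"rz":0,"grip":0},
], squeeze=60)

```text
t: 28.75
tool_pos: [0.5997, 0.126, 0.0184]
ee_rot: [0.002, -0.147, 0.989, -0.0]
contact_force: [-0.8, 1.1, 5.3]
finger_gap: 0.243
grip_force: 59.0
```

Request:
jog_arm([
  {"tx":0,"ty":0,"tz":0.2,"rx":0,"ry":0,"rz":0,"grip":0},
  {"tx":0,"ty":0,"tz":0.4,"rx":0,"ry":0,"rz":0,"grip":0},
  {"tx":-0.2,"ty":0.2,"tz":0.6,"rx":0,"ry":0,"rz":-0.02,"grip":0},
  {"tx":-0.4,"ty":0.4,"tz":0.7,"rx":0,"ry":0,"rz":-0.047,"grip":0},
  {"tx":-0.6,"ty":0.6,"tz":0.7,"rx":0,"ry":0,"rz":-0.047,"grip":0},
  {"tx":-0.8,"ty":0.8,"tz":0.7,"rx":0,"ry":0,"rz":-0.047,"grip":0},
  {"tx":-1,"ty":1,"tz":0.7,"rx":0,"ry":0,"rz":-0.047,"grip":0},
  {"tx":-1,"ty":1,"tz":0.7,"rx":0,"ry":0,"rz":-0.047,"grip":0},
  {"tx":-1,"ty":1,"tz":0.7,"rx":0,"ry":0,"rz":-0.047,"grip":0},
])

```text
t: 29.65
tool_pos: [0.4482, 0.276, 0.1219]
ee_rot: [0.001, -0.001, 1.0, -0.001]
contact_force: [0.5, -0.1, -0.1]
finger_gap: 0.246
grip_force: 58.8
```

```bash
python3 -c "
from h import *
to(418,352,12.5,0);tilt()
snap('top','top8');print([ [np.round(np.array(v,float),1).tolist() for v in p] for p in pieces('top8')])"
```

```text
(29.65, array([448.2, 276. , 121.9]), np.float64(-179.88), array([ 0.5, -0.1, -0.1]), 0.246, 58.8) 
  shift [-0.201  0.507 -0.729] rz -0.0003
untilt rx ry [0.0003 0.0002]
[[[404.0, 239.0], 170.0, [442.8, -351.2], [54.0, 27.1], 5.6], [[164.0, 247.0], 169.0, [415.4, 290.5], [45.2, 40.1], 1.0]]
```

Request:
jog_arm([
  {"tx":-0.1,"ty":0.25,"tz":0,"rx":0,"ry":0,"rz":0,"grip":0},
  {"tx":-0.2,"ty":0.5,"tz":0,"rx":0,"ry":0,"rz":0,"grip":0},
  {"tx":-0.2,"ty":0.5,"tz":0,"rx":0,"ry":0,"rz":0,"grip":0},
  {"tx":-0.2,"ty":0.5,"tz":-0.2,"rx":0,"ry":0,"rz":0,"grip":0},
  {"tx":-0.2,"ty":0.5,"tz":-0.4,"rx":0,"ry":0,"rz":0,"grip":0},
  {"tx":-0.2,"ty":0.5,"tz":-0.6,"rx":0,"ry":0,"rz":0,"grip":0},
  {"tx":-0.2,"ty":0.5,"tz":-0.7,"rx":0,"ry":0,"rz":0,"grip":0},
  {"tx":-0.2,"ty":0.5,"tz":-0.73,"rx":0,"ry":0,"rz":0,"grip":0},
  {"tx":-0.2,"ty":0.5,"tz":-0.73,"rx":0,"ry":0,"rz":0,"grip":0.3},
  {"tx":-0.2,"ty":0.5,"tz":-0.73,"rx":0,"ry":0,"rz":0,"grip":0.36},
  {"tx":-0.2,"ty":0.5,"tz":-0.73,"rx":0,"ry":0,"rz":0,"grip":0.36},
  {"tx":-0.2,"ty":0.5,"tz":-0.73,"rx":0,"ry":0,"rz":0,"grip":0.36},
  {"tx":-0.2,"ty":0.5,"tz":-0.5,"rx":0,"ry":0,"rz":0,"grip":0.36},
  {"tx":-0.2,"ty":0.5,"tz":-0.2,"rx":0,"ry":0,"rz":0,"grip":0.36},
  {"tx":-0.2,"ty":0.5,"tz":0.2,"rx":0,"ry":0,"rz":0,"grip":0.4},
  {"tx":-0.3,"ty":0.2,"tz":0.35,"rx":0,"ry":0,"rz":-0.02,"grip":0.5},
  {"tx":-0.4,"ty":-0.1,"tz":0.35,"rx":0,"ry":0,"rz":-0.04,"grip":0.5},
  {"tx":-0.5,"ty":-0.4,"tz":0.35,"rx":0,"ry":0,"rz":-0.06,"grip":0.5},
  {"tx":-0.6,"ty":-0.7,"tz":0.35,"rx":0,"ry":0,"rz":-0.08,"grip":0.5},
  {"tx":-0.6,"ty":-0.9,"tz":0.35,"rx":0,"ry":0,"rz":-0.1,"grip":0.5},
])

```text
t: 31.7
tool_pos: [0.3561, 0.1379, 0.1744]
ee_rot: [-0.0, 0.312, 0.95, -0.001]
contact_force: [0.7, -0.6, 0.5]
finger_gap: 0.499
grip_force: 0.0
```

```bash
python3 -c "
from h import *
print(st());tilt();snap('top','top9')
a=cv2.imread('pics/top9.png')[160:330,100:460];cv2.imwrite('pics/c9.png',cv2.resize(a,None,fx=2.2,fy=2.2,interpolation=3))
print(manip.get_obs()['q'].round(2))
print('lid',blob('top9',(80,120,40),(98,255,255),.008,(200,250,350,380)))"
```

```text
(31.7, array([356.1, 137.9, 174.4]), np.float64(143.69), array([ 0.7, -0.6,  0.5]), 0.499, 0.0)
untilt rx ry [ 0.0004 -0.0002]
[ 0.37  0.04 -0.36  1.17 -0.    1.01]
lid (((297.63922119140625, -31.361618041992188), (163.90737915039062, 143.58953857421875), 89.8866958618164), array([252, 265], dtype=int32), array([313, 319], dtype=int32))
```

View pics/c9.png

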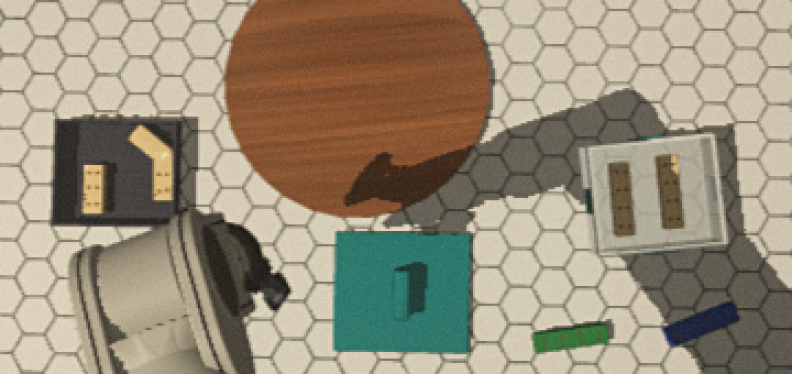

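The picture shows the short and bent pieces in the tray, at (93,189) and (155,165). Both good fingers are in the container, and the lid lies flat at (402,292). Going for the lid.

Request:
jog_arm([
  {"tx":-0.1,"ty":-0.25,"tz":0,"rx":0,"ry":0,"rz":0.02,"grip":0.8},
  {"tx":-0.2,"ty":-0.5,"tz":0,"rx":0,"ry":0,"rz":0.04,"grip":0.8},
  {"tx":-0.3,"ty":-0.75,"tz":0,"rx":0,"ry":0,"rz":0.06,"grip":0.8},
  {"tx":-0.39,"ty":-1,"tz":0,"rx":0,"ry":0,"rz":0.08,"grip":0.8},
  {"tx":-0.39,"ty":-1,"tz":0,"rx":0,"ry":0,"rz":0.1005,"grip":0.8},
  {"tx":-0.39,"ty":-1,"tz":0,"rx":0,"ry":0,"rz":0.1005,"grip":0.8},
  {"tx":-0.39,"ty":-1,"tz":0,"rx":0,"ry":0,"rz":0.1005,"grip":0.8},
  {"tx":-0.39,"ty":-1,"tz":0,"rx":0,"ry":0,"rz":0.1005,"grip":0.8},
])

```text
t: 32.55
tool_pos: [0.3005, -0.0091, 0.1742]
ee_rot: [0.0, -0.001, 1.0, -0.001]
contact_force: [1.1, 0.2, 0.0]
finger_gap: 0.803
grip_force: 0.0
```

```bash
python3 -c "
from h import *
to(297.6,-31.4,28,-0.1);tilt();print(manip.get_obs()['q'].round(2))
c=np.array([(580,148),(714,134),(727,243),(598,255)])/2.2+[100,160]
W=px2w('top9',c,.06)[:,:2]*1000;print(W.round(1).tolist(),W.mean(0),cv2.minAreaRect(W.astype('f4')))
# model: project container rim for lid-derived pose
for cx,cy,a in((419,-330,4.3),(421,-328,5)):
  R=Ro.from_euler('z',a,degrees=True).as_matrix()
  P=np.array([[65,75,60],[65,-75,60],[-65,-75,60],[-65,75,60]])@R.T+[cx,cy,0]
  print(((w2px('top9',P/1000)-[100,160])*2.2).round(0).tolist())
"
```

```text
(32.55, array([300.5,  -9.1, 174.2]), np.float64(-179.85), array([1.1, 0.2, 0. ]), 0.803, 0.0) 
  shift [-0.019 -0.149 -0.975] rz -0.0007
untilt rx ry [0.0003 0.0001]
[-0.03 -0.13 -0.52  1.18 -0.   -0.03]
[[474.7, -240.3], [493.9, -398.9], [365.8, -413.6], [349.2, -262.0]] [ 420.89962154 -328.65225268] ((420.29974365234375, -327.314453125), (128.94874572753906, 159.76524353027344), 6.915369033813477)
[[589.0, 145.0], [715.0, 138.0], [724.0, 248.0], [596.0, 256.0]]
[[586.0, 144.0], [712.0, 135.0], [723.0, 246.0], [595.0, 254.0]]
```

Request:
jog_arm([
  {"tx":-0.019,"ty":-0.149,"tz":0,"rx":0,"ry":0,"rz":0,"grip":0.8},
  {"tx":-0.019,"ty":-0.149,"tz":-0.3,"rx":0,"ry":0,"rz":0,"grip":0.8},
  {"tx":-0.019,"ty":-0.149,"tz":-0.6,"rx":0,"ry":0,"rz":0,"grip":0.8},
  {"tx":-0.019,"ty":-0.149,"tz":-0.8,"rx":0,"ry":0,"rz":0,"grip":0.8},
  {"tx":-0.019,"ty":-0.149,"tz":-0.92,"rx":0,"ry":0,"rz":0,"grip":0.8},
  {"tx":-0.019,"ty":-0.149,"tz":-0.97,"rx":0,"ry":0,"rz":0,"grip":0.8},
  {"tx":-0.019,"ty":-0.149,"tz":-0.97,"rx":0,"ry":0,"rz":0,"grip":0.8},
  {"tx":-0.019,"ty":-0.149,"tz":-0.97,"rx":0,"ry":0,"rz":0,"grip":0},
  {"tx":-0.019,"ty":-0.149,"tz":-0.97,"rx":0,"ry":0,"rz":0,"grip":0},
  {"tx":-0.019,"ty":-0.149,"tz":-0.97,"rx":0,"ry":0,"rz":0,"grip":0},
  {"tx":-0.019,"ty":-0.149,"tz":-0.97,"rx":0,"ry":0,"rz":0,"grip":0},
  {"tx":-0.019,"ty":-0.149,"tz":-0.97,"rx":0,"ry":0,"rz":0,"grip":0},
  {"tx":-0.019,"ty":-0.149,"tz":-0.97,"rx":0,"ry":0,"rz":0,"grip":0},
  {"tx":-0.019,"ty":-0.149,"tz":-0.97,"rx":0,"ry":0,"rz":0,"grip":0},
], squeeze=90)

```text
t: 33.95
tool_pos: [0.2981, -0.032, 0.0296]
ee_rot: [0.001, -0.001, 1.0, -0.001]
contact_force: [-2.1, 0.1, 9.3]
finger_gap: 0.162
grip_force: 88.1
```

```bash
python3 -c "
from h import *
print(st(),manip.get_obs()['tool_pos'])
ims=[]
def draw(fn,o,s,poses,w,h):
  im=cv2.imread('pics/'+fn+'.png')[o[1]:o[1]+h,o[0]:o[0]+w];im=cv2.resize(im,None,fx=s,fy=s,interpolation=3)
  for (cx,cy,a),col in poses:
    R=Ro.from_euler('z',a,degrees=True).as_matrix()
    P=np.array([[65,75,60],[65,-75,60],[-65,-75,60],[-65,75,60]])@R.T+[cx,cy,0]
    q=((w2px(fn,P/1000)-o+.5)*s).astype(int);cv2.polylines(im,[q],True,col,1)
  return im
ps=[((421,-328.5,5.5),(0,0,255))]
a=draw('top9',[355,215],6,ps,80,65);snap('scene','s9');b=draw('s9',[115,155],4.8,ps,83,81)
cv2.imwrite('pics/c10.png',np.hstack([a[:388,:],b[:388,:310]]))"
```

```text
(33.95, array([298.1, -32. ,  29.6]), np.float64(-179.84), array([-2.1,  0.1,  9.3]), 0.162, 88.1) [ 0.29812622 -0.03200052  0.02964003]
```

View pics/c10.png

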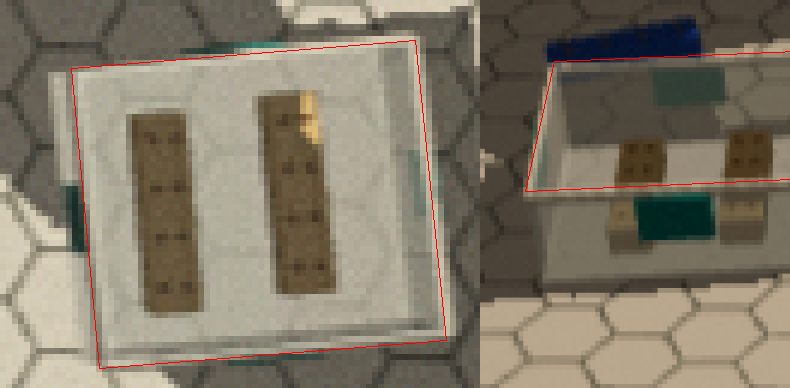

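The rim overlay fits to within about 3 mm, so the container is at about (0.420, -0.330) and 4.7°. The lid is gripped (opening 0.162, 88 N). Carrying it over.

Request:
jog_arm([
  {"tx":0,"ty":0,"tz":0.15,"rx":0,"ry":0,"rz":0,"grip":0},
  {"tx":0,"ty":0,"tz":0.3,"rx":0,"ry":0,"rz":0,"grip":0},
  {"tx":0,"ty":0,"tz":0.5,"rx":0,"ry":0,"rz":0,"grip":0},
  {"tx":0,"ty":0,"tz":0.7,"rx":0,"ry":0,"rz":0,"grip":0},
  {"tx":0,"ty":-0.2,"tz":0.9,"rx":0,"ry":0,"rz":0.0127,"grip":0},
  {"tx":0.1,"ty":-0.4,"tz":0.9,"rx":0,"ry":0,"rz":0.0127,"grip":0},
  {"tx":0.2,"ty":-0.6,"tz":0.9,"rx":0,"ry":0,"rz":0.0127,"grip":0},
  {"tx":0.4,"ty":-0.8,"tz":0.9,"rx":0,"ry":0,"rz":0.0127,"grip":0},
  {"tx":0.5,"ty":-1,"tz":0.9,"rx":0,"ry":0,"rz":0.0127,"grip":0},
  {"tx":0.5,"ty":-1,"tz":0.9,"rx":0,"ry":0,"rz":0.0127,"grip":0},
  {"tx":0.5,"ty":-1,"tz":0.9,"rx":0,"ry":0,"rz":0.0127,"grip":0},
])

```text
t: 35.1
tool_pos: [0.3716, -0.1822, 0.1631]
ee_rot: [-0.001, -0.041, 0.999, -0.0]
contact_force: [-0.9, -0.1, -1.5]
finger_gap: 0.16
grip_force: 88.3
```

```bash
python3 -c "
from h import *
to(420.5,-330.5,130,4.7);tilt();print(manip.get_obs()['q'].round(2))"
```

```text
(35.1, array([ 371.6, -182.2,  163.1]), np.float64(-175.35), array([-0.9, -0.1, -1.5]), 0.16, 88.3) 
  shift [ 0.326 -0.989 -0.221] rz 0.0001
untilt rx ry [ 0.0002 -0.0002]
[-0.45  0.11 -0.31  1.15 -0.   -0.54]
```

Request:
jog_arm([
  {"tx":0.1,"ty":-0.2,"tz":0,"rx":0,"ry":0,"rz":0,"grip":0},
  {"tx":0.2,"ty":-0.4,"tz":0,"rx":0,"ry":0,"rz":0,"grip":0},
  {"tx":0.3,"ty":-0.6,"tz":0,"rx":0,"ry":0,"rz":0,"grip":0},
  {"tx":0.326,"ty":-0.8,"tz":0,"rx":0,"ry":0,"rz":0,"grip":0},
  {"tx":0.326,"ty":-0.99,"tz":-0.1,"rx":0,"ry":0,"rz":0,"grip":0},
  {"tx":0.326,"ty":-0.99,"tz":-0.2,"rx":0,"ry":0,"rz":0,"grip":0},
  {"tx":0.326,"ty":-0.99,"tz":-0.3,"rx":0,"ry":0,"rz":0,"grip":0},
  {"tx":0.326,"ty":-0.99,"tz":-0.3,"rx":0,"ry":0,"rz":0,"grip":0},
  {"tx":0.326,"ty":-0.99,"tz":-0.3,"rx":0,"ry":0,"rz":0,"grip":0},
])

```text
t: 36.0
tool_pos: [0.4206, -0.3294, 0.1187]
ee_rot: [-0.0, -0.042, 0.999, -0.001]
contact_force: [-0.5, 0.1, -1.5]
finger_gap: 0.159
grip_force: 88.6
```

```bash
python3 -c "
from h import *
to(420.5,-330.5,91,4.7);tilt();snap('top','top11')
print('lid',blob('top11',(80,120,40),(98,255,255),.094,(330,190,460,300)))"
```

```text
(36.0, array([ 420.6, -329.4,  118.7]), np.float64(-175.2), array([-0.5,  0.1, -1.5]), 0.159, 88.6) 
  shift [-0.001 -0.007 -0.185] rz -0.0003
untilt rx ry [ 0.0002 -0.0001]
lid (((419.573974609375, -326.8552551269531), (144.37242126464844, 169.49180603027344), 4.645380973815918), array([367, 219], dtype=int32), array([432, 279], dtype=int32))
```

Request:
jog_arm([
  {"tx":0,"ty":-0.007,"tz":-0.06,"rx":0,"ry":0,"rz":0,"grip":0},
  {"tx":0,"ty":-0.007,"tz":-0.12,"rx":0,"ry":0,"rz":0,"grip":0},
  {"tx":0,"ty":-0.007,"tz":-0.17,"rx":0,"ry":0,"rz":0,"grip":0},
  {"tx":0,"ty":-0.007,"tz":-0.19,"rx":0,"ry":0,"rz":0,"grip":0},
  {"tx":0,"ty":-0.007,"tz":-0.2,"rx":0,"ry":0,"rz":0,"grip":0},
  {"tx":0,"ty":-0.007,"tz":-0.2,"rx":0,"ry":0,"rz":0,"grip":0},
])

```text
t: 36.65
tool_pos: [0.4205, -0.331, 0.0897]
ee_rot: [-0.0, -0.041, 0.999, -0.001]
contact_force: [-3.4, 3.9, 9.9]
finger_gap: 0.162
grip_force: 93.7
```

Contact with the rim. Release, lift and clear.

Request:
jog_arm([
  {"tx":0,"ty":0,"tz":0.003,"rx":0,"ry":0,"rz":0,"grip":0},
  {"tx":0,"ty":0,"tz":0.003,"rx":0,"ry":0,"rz":0,"grip":0.25},
  {"tx":0,"ty":0,"tz":0.005,"rx":0,"ry":0,"rz":0,"grip":0.4},
  {"tx":0,"ty":0,"tz":0.01,"rx":0,"ry":0,"rz":0,"grip":0.6},
  {"tx":0,"ty":0,"tz":0.01,"rx":0,"ry":0,"rz":0,"grip":0.8},
  {"tx":0,"ty":0,"tz":0.01,"rx":0,"ry":0,"rz":0,"grip":0.8},
  {"tx":0,"ty":0,"tz":0.2,"rx":0,"ry":0,"rz":0,"grip":0.8},
  {"tx":0,"ty":0,"tz":0.5,"rx":0,"ry":0,"rz":0,"grip":0.8},
  {"tx":-0.2,"ty":0.2,"tz":0.7,"rx":0,"ry":0,"rz":0,"grip":0.8},
  {"tx":-0.5,"ty":0.5,"tz":0.8,"rx":0,"ry":0,"rz":0,"grip":0.8},
  {"tx":-0.8,"ty":0.8,"tz":0.8,"rx":0,"ry":0,"rz":0,"grip":0.8},
  {"tx":-0.8,"ty":1,"tz":0.8,"rx":0,"ry":0,"rz":0,"grip":0.8},
  {"tx":-0.8,"ty":1,"tz":0.8,"rx":0,"ry":0,"rz":0,"grip":0.8},
  {"tx":-0.8,"ty":1,"tz":0.8,"rx":0,"ry":0,"rz":0,"grip":0.8},
])

```text
t: 38.05
tool_pos: [0.3009, -0.1808, 0.209]
ee_rot: [0.001, -0.042, 0.999, -0.002]
contact_force: [0.6, 0.2, -0.2]
finger_gap: 0.8
grip_force: 0.0
```

```bash
python3 -c "
from h import *
print(st());snap('top','top12');snap('scene','s12')
print('lid',blob('top12',(80,120,40),(98,255,255),.068,(340,200,450,300)))
a=cv2.resize(cv2.imread('pics/top12.png')[90:330,100:460],(450,300),interpolation=3);b=cv2.resize(cv2.imread('pics/s12.png')[140:240,100:200],(300,300),interpolation=3)
cv2.imwrite('pics/c12.png',np.hstack([a,b]))"
```

```text
(38.05, array([ 300.9, -180.8,  209. ]), np.float64(-175.15), array([ 0.6,  0.2, -0.2]), 0.8, 0.0)
lid (((420.7064514160156, -329.89129638671875), (143.44203186035156, 166.1674041748047), 3.9805638790130615), array([366, 220], dtype=int32), array([432, 278], dtype=int32))
```

View pics/c12.png

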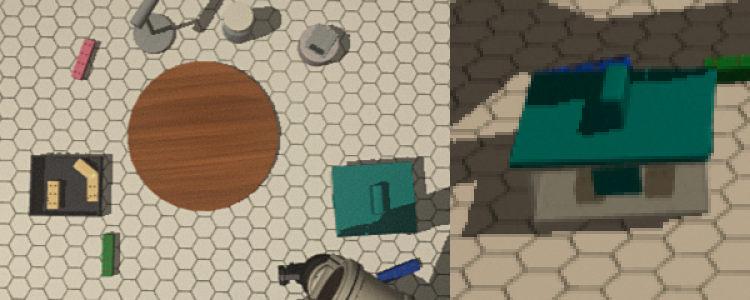

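The lid sits square on the container at (0.421, -0.330), covering both good fingers. The odd pieces are in the tray and everything else is in place. Handing in.

```bash
python3 -c "
from workcell import manip
print(manip.sign_off())"
```

```text
the job is handed in; nothing more can be done
None
```

The job is handed in: both full-length fingers are in the container with the teal lid back on squarely, the short and bent pieces are in the steel tray, and nothing else on the counter was disturbed.

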